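# Get the ophthalmoscope out from behind the containers and onto charge

### The arm

A 6-joint arm with a two-finger parallel gripper is mounted at the origin on the work surface. World frame = base frame: x ahead of the robot, y to its left, z up, the work surface at z = 0. Lengths are in m, angles in rad, forces in N, time in s.
With the tool pointing down it reaches from about 0.4 to 0.925 m from the base axis. Payload 12.5 kg.
Tool frame: the origin (TCP) lies midway between the tips of the shut fingers; the grasp point (between the pads) lies 19 mm behind it; z points along the fingers, y is the direction in which the jaws open and shut (so a half turn about z gives the same grasp; the last joint's range is limited). The gripper opens to 95 mm and grips with 3 to 60 N. Pads are 20 mm wide; open, the fingers measure 119 mm over their backs; the gripper's body (75 mm by 180 mm) begins 59 mm behind the grasp point.
Start: joints at [1.183, 0.491, 1.559, -0, 1.092, -0.106], TCP at [0.174, 0.6, 0.215] pointing down, gripper open.
Joint ranges: [-3.1, 3.1], [-0.84, 2.19], [0.05, 2.79], [-1.13, 4.28], [0.06, 2.93], [-2.69, 2.69]. Speed limits (rad/s): [2.22, 2.22, 2.79, 3.14, 3.14, 3.14].

### API

Orientations are given as a rotation vector (axis times angle).
In Python, from rig import state, viewer, ctrl gives the robot as it stands.
- The arm moves only by the tool jog_arm, never from a script. Its argument "commands" is a list that holds one entry, the list of rows, each a list of 5 numbers: the closure, from -1 (fully open) to 1 (shut), so that 0 is half open, then the shift along the tool's x, y, z in m, then the turn about the tool's z in rad. A call has 1 to 20 rows; each row is the pose to reach, as a shift and turn from the pose measured when the call began, along the tool's axes at that moment; what a row does not reach only later rows make up. A row lasts 1/10 s, in which the tool goes at most 50 mm and 8.59 degrees, less where a joint would pass 70% of its speed; a pose out of reach is approached as far as the arm can. A call with a gripper value outside its range is refused whole. The fingers move at their own pace and stop on an object; the grip force is fixed at half the most. Time passes only in rows, so rows that repeat a pose let the fingers close. It gives the time, the measured TCP pose, the force and the opening at its end, in the units of the state.
- state(): the state, without advancing time (a new reading comes with each control period).
- viewer.grab_frame(name): name is "scene" or "top" or "wrist"; returns a dict with "frame" (400x640x3 uint8, blue, green, red), "intrinsics" (3x3 intrinsics, pixels), "position" and "attitude" of the camera in the world. Camera axes: x right, y down, z forward; pixel columns grow to the right and rows downward; lengths in m; the calibration is good to about 2 mm. A picture is of the moment at which its call begins. There is no depth.
- ctrl.close_job(): hands the job in, once; it reports no verdict.
The state is a dict: "t": time; "q": joint angles; "dq": joint speeds; "joint_torque": joint torques, N m; "tcp_pos": TCP position; "tool_rot": TCP orientation; "wrist_force": force on the tool from outside, world axes, zero at the start; "torque": the same for the moment, N m; "width": finger opening in m.
Only numpy, scipy, OpenCV 4.12 (cv2) and the standard library are available. Lean on these libraries where they do the work, as an engineer would, in place of code of your own. Each camera call takes 0.05 s, during which the arm holds its last target.

### The job

The hand-held ophthalmoscope has been left at the back of the desk organiser, behind the three white containers. First clear all three containers to the steel side tray, then lay the ophthalmoscope flat in the two saddles of its charging cradle with the tail of its handle close up to the charging block (within about 20 mm), and only then stand each container back in the same well it came from. Keep the containers upright throughout and do not disturb the mouse, the dropper bottle or the lens case.

Things in the scene. Friction and masses are not known exactly. Their poses are not given: they have to be found in the camera images.
- organiser: Grey fixed slab 150 x 236 mm (x, y), 12 high. Origin: centre of underside; x points to its rear, away from the robot. Three square wells, 58 mm wide, 6 deep, dark floors, centred at x -40, y -72, 0, +72, hold one container each (which in which varies). The ophthalmoscope lies along y on the flat rear, 5 to 9 mm behind the containers.
- squeeze_bottle: White round squeeze bottle with a pointed nozzle: 46 mm diameter, straight sides up to 92 mm, shoulder and nozzle to 126 mm. Loose, about 0.16 kg. Origin: centre of underside, z up.
- pump_bottle: White round pump bottle: 46 mm diameter, straight sides up to 84 mm, then collar and flat round pump head with a short beak (to x -23 mm), 118 mm in all. Loose, about 0.17 kg. Origin: centre of underside, z up.
- square_canister: White square canister with flat lid of the same width, 46 x 46 mm (x, y), 107 high; at the start within 3 degrees of square to the organiser. Loose, about 0.12 kg. Origin: centre of underside, z up.
- ophthalmoscope: Black, lying flat, z up, x from handle tail to head. Origin: on the underside, mid-handle. Handle 28 mm wide (y), 26 high, x -62 (tail, brass contact) to +62; neck; head 36 wide, 28 high, with a steel disc on top, x +77 to +131. Loose, about 0.24 kg, centre of mass near x +17; best gripped near x +12. At the start its head points to the organiser's +y.
- cradle: White, fixed. Base 200 x 90 x 10 mm, origin centre of underside. Charging block at the -x end (x -100 to -50, 41 high). Two saddles, 14 long, at x -25 and +70: floor 18 above the table, cheeks flare from 37 apart to 59 at the top (44 high); free for fingers between. Home: ophthalmoscope x along cradle x, head to +x, its origin at x +20, y 0, z +18 (tail 8 mm off the block).
- side_tray: Stainless-steel tray, fixed, 280 x 140 mm (x, y), rim 12 mm high, 3 mm walls, floor 3 mm above the table. Origin: centre of underside. Empty at the start; takes the containers in a row along x, 80 mm apart. Tray and cradle stand either side of the organiser; which is on which side varies.
- mouse: Grey computer mouse, 100 x 58 mm, 32 high, beyond the organiser; to be left alone. Loose. Origin: centre of underside.
- dropper: Small white eye-drop bottle, 25 mm diameter, 59 high, standing beyond the organiser; to be left alone. Loose. Origin: centre of underside.
- lens_case: Black round lens case, 62 mm diameter, 38 high, beyond the organiser; to be left alone. Loose. Origin: centre of underside. (A grey fixed keypad, 38 high, lies further back near the far edge of the table, x from 0.78 m.)

How it is judged:
On the way, in this order (a step that is already met when the one before it is completed fails the run):
1. all three containers stand upright on the floor of the side tray (x of squeeze_bottle in the frame of side_tray between -0.12 and 0.12 m and y of squeeze_bottle in the frame of side_tray between -0.05 and 0.05 m and z of squeeze_bottle in the frame of side_tray between 0 and 0.009 m and angle between each of squeeze_bottle, pump_bottle, square_canister's own z axis and vertical below 0.1 rad and linear speed of each of squeeze_bottle, pump_bottle, square_canister below 0.03 m/s and x of pump_bottle in the frame of side_tray between -0.12 and 0.12 m and y of pump_bottle in the frame of side_tray between -0.05 and 0.05 m and z of pump_bottle in the frame of side_tray between 0 and 0.009 m and x of square_canister in the frame of side_tray between -0.12 and 0.12 m and y of square_canister in the frame of side_tray between -0.05 and 0.05 m and z of square_canister in the frame of side_tray between 0 and 0.009 m), for 0.2 s.
2. with the containers still standing on the side tray, the ophthalmoscope lies home in the cradle (all of step 1 and x of ophthalmoscope in the frame of cradle between 0.007 and 0.034 m and y of ophthalmoscope in the frame of cradle between -0.008 and 0.008 m and z of ophthalmoscope in the frame of cradle between 0.013 and 0.023 m and angle between the x axis of ophthalmoscope and the x axis of cradle, either way round below 0.12 rad and x of cradle in the frame of ophthalmoscope below 0 m and angle between ophthalmoscope's own z axis and vertical below 0.15 rad), for 0.2 s.
At the end, for the whole second after the job is handed in: Each container upright (0.08 rad), within 15 mm of where it first stood; the ophthalmoscope flat in both saddles (8 mm sideways, 0.12 rad), its tail towards the charging block and at most about 21 mm from it; all at rest (distance of each of squeeze_bottle, pump_bottle, square_canister from where it was at the start of the episode below 0.015 m and angle between each of squeeze_bottle, pump_bottle, square_canister's own z axis and vertical below 0.08 rad and x of ophthalmoscope in the frame of cradle between 0.007 and 0.034 m and y of ophthalmoscope in the frame of cradle between -0.008 and 0.008 m and z of ophthalmoscope in the frame of cradle between 0.013 and 0.023 m and angle between the x axis of ophthalmoscope and the x axis of cradle, either way round below 0.12 rad and x of cradle in the frame of ophthalmoscope below 0 m and angle between ophthalmoscope's own z axis and vertical below 0.15 rad and linear speed of each of squeeze_bottle, pump_bottle, square_canister, ophthalmoscope below 0.02 m/s); the robot touches nothing.
It fails at once if a container is tipped over (angle between any of squeeze_bottle, pump_bottle, square_canister's own z axis and vertical above 0.5 rad).
It fails at once if the mouse is disturbed (moved more than 20 mm) (distance of mouse from where it was at the start of the episode above 0.02 m).
It fails at once if the dropper bottle is disturbed (moved more than 20 mm) (distance of dropper from where it was at the start of the episode above 0.02 m).
It fails at once if the lens case is disturbed (moved more than 20 mm) (distance of lens_case from where it was at the start of the episode above 0.02 m).
It also fails if it takes over 133 s, if anything falls off the work surface, if the arm or the gripper's body presses on something with over 40 N, if the wrist force passes 120 N, or if a joint passes its speed limit or range.

## Working session

There is one attempt and no reset: what is moved stays moved. The work goes in short steps, Python scripts to look and compute and a tool call to move; the robot and the scene stay as the last step left them, time stands still between calls to the robot, and variables do not carry over. Pictures are saved under pics/ and viewed, and the job is handed in when it is done.

Besides the shell and the picture viewer there is one more tool, called after "Call:" in YAML: its name, and indented under it one key for each argument. jog_arm: Moves the arm, as the interface text tells. Its arguments: {"type":"object","properties":{"commands":{"type":"array","items":{"type":"array","items":{"type":"array","items":{"type":"number"}}}}},"required":["commands"]}

```bash
ls; mkdir -p pics; python3 - <<'E'
from rig import state, viewer, ctrl
import cv2
s=state(); print(s)
for n in("scene","top","wrist"):
    f=viewer.grab_frame(n); cv2.imwrite(f"pics/{n}0.png",f["frame"]); print(n,f["intrinsics"],f["position"],f["attitude"])
E
```

```text
pics
{'t': 0.0, 'q': array([ 1.18341977e+00,  4.91522421e-01,  1.55944622e+00,  2.97299096e-05,
        1.09169919e+00, -1.05607742e-01]), 'dq': array([ 0.00073095, -0.00127914,  0.00051749, -0.00019773, -0.00098744,
        0.00121582]), 'joint_torque': array([ 9.11377920e-04, -6.12641716e+01, -2.58175242e+01,  6.92171766e-02,
        4.82514419e-02, -1.26531950e-04]), 'tcp_pos': array([0.17366839, 0.60013475, 0.21408594]), 'tool_rot': array([-4.41119565e-01, -3.11017785e+00,  1.62757735e-03]), 'wrist_force': array([ 0.01454416,  0.3796305 , -0.3927459 ]), 'torque': array([-0.0455863 ,  0.04559658, -0.01398108]), 'width': 0.09495591685439202}
scene [[485.55347026   0.         321.01454368]
 [  0.         485.55347026 199.08788653]
 [  0.           0.           1.        ]] [1.19938641 0.71912435 0.68609509] [-0.86559285 -2.37579142  1.25666542]
top [[493.06988589   0.         322.12231857]
 [  0.         493.06988589 199.49998942]
 [  0.           0.           1.        ]] [0.42132286 0.00439941 1.2522779 ] [-2.15496646  2.10573346 -0.17262804]
wrist [[333.02238308   0.         316.25538567]
 [  0.         333.02238308 199.63402948]
 [  0.           0.           1.        ]] [0.09840023 0.62219738 0.3844872 ] [2.32145651 1.74558049 0.24597208]
```

View pics/top0.png

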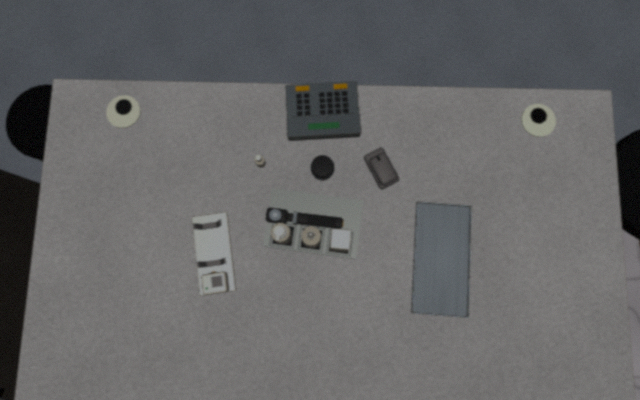

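View pics/scene0.png

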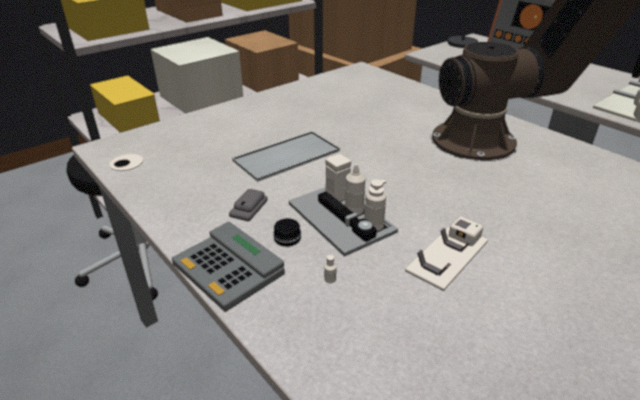

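View pics/wrist0.png

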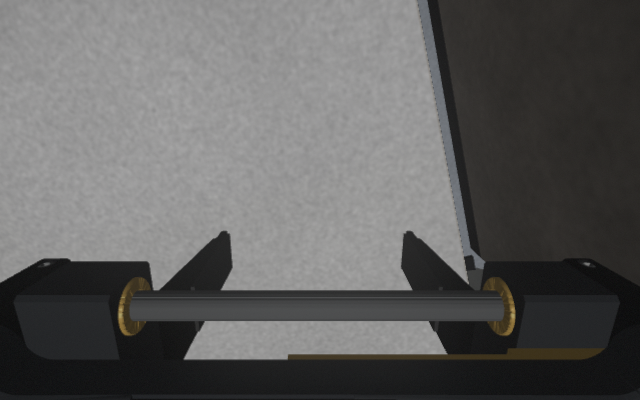

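The top view shows the cradle at left (213,254), the organiser at (314,228) with the scope behind the containers, and the tray at right (441,260). The dropper (260,160), lens case (322,167) and mouse (381,168) are behind. I'll measure these at sub-pixel level.

```bash
cat > h.py <<'E'
import numpy as np, cv2
from scipy.spatial.transform import Rotation as R
from rig import state, viewer, ctrl
def grab(n,save=None):
    f=viewer.grab_frame(n)
    if save: cv2.imwrite(f"pics/{save}.png",f["frame"])
    return f
def ray(f,u,v):
    d=np.linalg.inv(f["intrinsics"])@np.array([u,v,1.0]); 
    return np.array(f["position"]),R.from_rotvec(f["attitude"]).apply(d)
def plane(f,u,v,z):
    p,d=ray(f,u,v); return p+d*(z-p[2])/d[2]
def proj(f,P):
    c=R.from_rotvec(f["attitude"]).inv().apply(np.atleast_2d(P)-f["position"])
    q=c@f["intrinsics"].T; return q[:,:2]/q[:,2:]
def crop(f,u0,v0,u1,v1,k,name):
    im=f["frame"][v0:v1,u0:u1]; cv2.imwrite(f"pics/{name}.png",cv2.resize(im,None,fx=k,fy=k,interpolation=cv2.INTER_CUBIC))
E
python3 - <<'E'
from h import *
f=grab("top")
crop(f,180,190,380,310,4,"topA"); crop(f,400,190,480,330,4,"topB")
s=state(); w=grab("wrist")
T=R.from_rotvec(s["tool_rot"]); print("cam in tool",T.inv().apply(w["position"]-s["tcp_pos"]),(T.inv()*R.from_rotvec(w["attitude"])).as_matrix().round(3)); print(T.as_matrix().round(3))
E
```

```text
cam in tool [ 7.84495321e-02  6.93629465e-05 -1.70348248e-01] [[ 0.    -0.96  -0.279]
 [ 1.     0.    -0.001]
 [ 0.001 -0.279  0.96 ]]
[[-0.961  0.278 -0.   ]
 [ 0.278  0.961 -0.001]
 [ 0.    -0.001 -1.   ]]
```

View pics/topA.png

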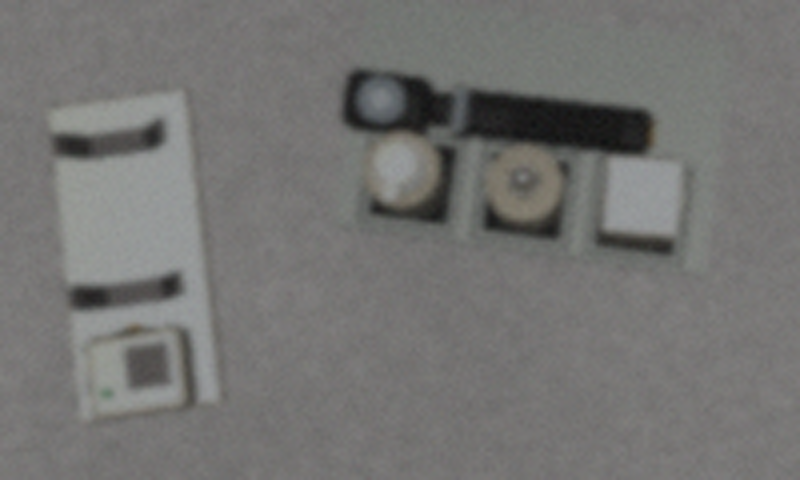

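View pics/topB.png

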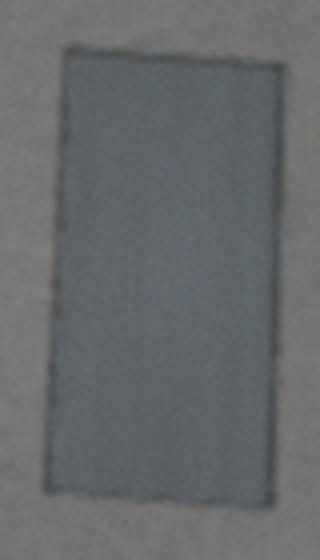

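The zoomed views give corners. In crop A the cradle corners are (50,108), (185,92), (218,400) and (85,418). The pump is at left (400,165), the squeeze bottle in the middle (522,183) and the canister at right (643,200). I'll turn these into positions.

```bash
python3 - <<'E'
from h import *
f=grab("top")
A=lambda x,y,z: plane(f,180+(x+.5)/4-.5,190+(y+.5)/4-.5,z)
B=lambda x,y,z: plane(f,400+(x+.5)/4-.5,190+(y+.5)/4-.5,z)
def rep(n,P):
    P=np.array(P); print(n,P.round(4)[:,:2].tolist(),"c",P.mean(0).round(4),"sides",np.linalg.norm(np.roll(P,-1,0)-P,axis=1).round(4))
    return P
C=rep("cradle",[A(x,y,.01) for x,y in[(50,108),(185,92),(218,400),(85,418)]])
d=C[0]+C[1]-C[2]-C[3]; print("cradle +x yaw",np.arctan2(d[1],d[0]))
T=rep("tray",[B(x,y,.012) for x,y in[(65,48),(284,65),(272,506),(45,492)]])
d=T[0]+T[1]-T[2]-T[3]; print("tray yaw",np.arctan2(d[1],d[0]))
W=rep("canister",[A(x,y,.107+.006) for x,y in[(608,158),(683,162),(678,238),(601,232)]])
rep("wellBL,BR",[A(x,y,.012) for x,y in[(370,215),(445,222),(485,232),(562,238),(597,247),(676,253)]])
rep("orgBL,BR,TR",[A(x,y,.012) for x,y in[(348,230),(705,270),(730,40)]])
print("tops",A(523,183,.09+.006),A(398,163,.118+.006))
S=rep("scope tail/head top",[A(650,132,.012+.026),A(382,98,.012+.028)])
E
```

```text
cradle [[0.5807, 0.3448], [0.5929, 0.2594], [0.4007, 0.2281], [0.3878, 0.31]] c [0.4905 0.2856 0.01  ] sides [0.0862 0.1948 0.0829 0.196 ]
cradle +x yaw 0.1701013921644044
tray [[0.6319, -0.2237], [0.6241, -0.3626], [0.3504, -0.348], [0.3555, -0.2092]] c [ 0.4905 -0.2859  0.012 ] sides [0.1392 0.2741 0.1389 0.2769]
tray yaw -0.053094743957330465
canister [[0.5456, -0.0094], [0.5443, -0.0529], [0.5003, -0.0506], [0.5027, -0.0062]] c [ 0.5233 -0.0298  0.113 ] sides [0.0435 0.0441 0.0445 0.043 ]
wellBL,BR [[0.5173, 0.1383], [0.514, 0.0909], [0.5083, 0.0656], [0.5056, 0.0172], [0.5005, -0.0048], [0.4979, -0.0544]] c [0.5073 0.0421 0.012 ] sides [0.0474 0.0259 0.0485 0.0226 0.0496 0.1936]
orgBL,BR,TR [[0.5075, 0.1517], [0.4878, -0.0726], [0.634, -0.0868]] c [ 0.5431 -0.0026  0.012 ] sides [0.2252 0.1469 0.27  ]
tops [0.53161179 0.0400413  0.096     ] [0.53879205 0.11128536 0.124     ]
scope tail/head top [[0.5706, -0.036], [0.5878, 0.1307]] c [0.5792 0.0474 0.039 ] sides [0.1676 0.1676]
```

```bash
cat >> h.py <<'E'
def go(x,y,z,yaw):
    """shift/turn in tool axes to reach TCP xyz with tool-y axis at world yaw"""
    s=state(); T=R.from_rotvec(s["tool_rot"]); M=T.as_matrix()
    d=T.inv().apply(np.array([x,y,z])-s["tcp_pos"]); cur=np.arctan2(M[1,1],M[0,1])
    t=-(yaw-cur); t=(t+np.pi)%(2*np.pi)-np.pi
    print("t",round(s["t"],2),"shift",d.round(4),"turn",round(t,4),"cur",s["tcp_pos"].round(4),"yaw",round(cur,4),"w",round(s["width"],4))
    return d,t
E
python3 -c "
from h import *
go(.53,.03,.33,-.088)"
```

```text
t 0.3 shift [-0.5007 -0.4488 -0.1154] turn 1.377 cur [0.1738 0.6003 0.2145] yaw 1.289 w 0.095
```

Call:
jog_arm:
  commands:
    - [[-1, -0.5, -0.449, -0.115, 1.377], [-1, -0.5, -0.449, -0.115, 1.377], [-1, -0.5, -0.449, -0.115, 1.377], [-1, -0.5, -0.449, -0.115, 1.377], [-1, -0.5, -0.449, -0.115, 1.377], [-1, -0.5, -0.449, -0.115, 1.377], [-1, -0.5, -0.449, -0.115, 1.377], [-1, -0.5, -0.449, -0.115, 1.377], [-1, -0.5, -0.449, -0.115, 1.377], [-1, -0.5, -0.449, -0.115, 1.377], [-1, -0.5, -0.449, -0.115, 1.377], [-1, -0.5, -0.449, -0.115, 1.377], [-1, -0.5, -0.449, -0.115, 1.377], [-1, -0.5, -0.449, -0.115, 1.377], [-1, -0.5, -0.449, -0.115, 1.377], [-1, -0.5, -0.449, -0.115, 1.377], [-1, -0.5, -0.449, -0.115, 1.377], [-1, -0.5, -0.449, -0.115, 1.377]]

```text
t: 2.1
tcp_pos: [0.5287, 0.031, 0.3296]
tool_rot: [2.315, 2.123, -0.0]
wrist_force: [0.1, 0.4, -0.2]
width: 0.0952
```

```bash
python3 -c "
from h import *
go(.53,.03,.33,-.088); grab('wrist','w1')"
```

```text
t 2.1 shift [-0.0009  0.0014 -0.0004] turn 0.0014 cur [0.5287 0.031  0.3296] yaw -0.0866 w 0.0952
```

View pics/w1.png

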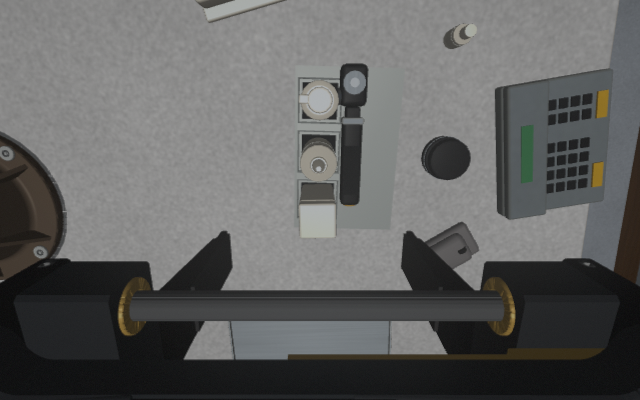

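The wrist view shows the whole organiser: pump (320,99), squeeze (319,160), canister (318,215), scope from head (354,82) to tail (350,205). I'll zoom in to measure.

```bash
python3 -c "
from h import *
f=grab('wrist'); crop(f,285,55,415,245,3,'w1z')"
```

```text
(no output)
```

View pics/w1z.png

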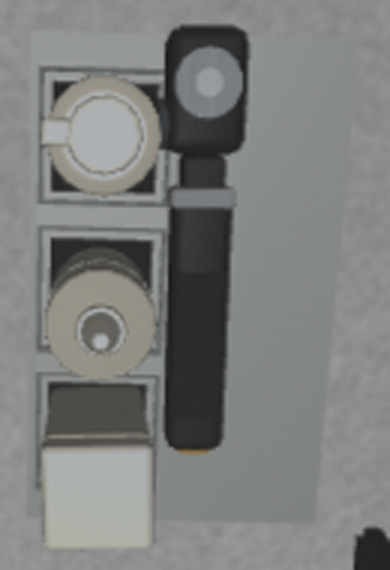

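```bash
python3 - <<'E'
from h import *
f=grab("wrist")
A=lambda x,y,z: plane(f,285+(x+.5)/3-.5,55+(y+.5)/3-.5,z)
def rep(n,P):
    P=np.array(P); print(n,P.round(4)[:,:2].tolist(),"c",P.mean(0).round(4),"sides",np.linalg.norm(np.roll(P,-1,0)-P,axis=1).round(4)); return P
O=rep("org",[A(x,y,.012) for x,y in[(33,32),(358,35),(314,522),(30,518)]])
d=O[0]+O[1]-O[2]-O[3]; yaw=np.arctan2(d[1],d[0])-np.pi/2; print("org yaw",yaw)
c=O.mean(0)
for wy in(.072,0,-.072):
    p=np.array([-.04,wy]); print("well",c[:2]+R.from_euler("z",yaw).as_matrix()[:2,:2]@p)
rep("canister",[A(x,y,.113) for x,y in[(42,447),(154,444),(155,548),(45,548)]])
rep("can front edge",[A(x,y,.113) for x,y in[(42,447),(154,444)]])
print("pump sh",A(104,137,.09),"head",A(106,133,.124),"sq",A(101,322,.098),"noz",A(100,341,.132))
S=rep("scope disc/tail top centre",[A(209,82,.04),A(195,449,.036)])
rep("handle R edge",[A(234,210,.036),A(222,435,.036)])
rep("handle L edge",[A(171,210,.025),A(166,435,.025)])
E
```

```text
org [[0.5121, 0.1604], [0.6595, 0.1464], [0.6336, -0.0894], [0.4861, -0.0744]] c [0.5728 0.0357 0.012 ] sides [0.1481 0.2372 0.1482 0.2363]
org yaw -0.10997105830743537
well [0.54096079 0.11167407]
well [0.53305882 0.040109  ]
well [ 0.52515686 -0.03145606]
canister [[0.5044, -0.0063], [0.5497, -0.0089], [0.547, -0.0542], [0.5012, -0.0502]] c [ 0.5256 -0.0299  0.113 ] sides [0.0453 0.0453 0.0459 0.0441]
can front edge [[0.5044, -0.0063], [0.5497, -0.0089]] c [ 0.5271 -0.0076  0.113 ] sides [0.0453 0.0453]
pump sh [0.53973913 0.11153688 0.09      ] head [0.54025202 0.1126667  0.124     ] sq [0.53242514 0.03991181 0.098     ] noz [0.53173923 0.03868404 0.132     ]
scope disc/tail top centre [[0.5876, 0.1307], [0.5721, -0.0367]] c [0.5799 0.047  0.038 ] sides [0.1682 0.1682]
handle R edge [[0.5964, 0.0751], [0.5856, -0.0308]] c [0.591  0.0222 0.036 ] sides [0.1064 0.1064]
handle L edge [[0.5687, 0.0768], [0.5591, -0.0317]] c [0.5639 0.0225 0.025 ] sides [0.1089 0.1089]
```

Positions agree across views: pump (0.540,0.112), squeeze (0.5325,0.040), canister (0.526,-0.030), organiser yaw about -0.10. The jaws go along organiser x with the tips above the scope. Canister first, to the middle tray slot.

```bash
python3 -c "
from h import *
go(.526,-.030,.18,-.08);go(.526,-.030,.062,-.08)"
```

```text
t 2.25 shift [-0.0607  0.0024  0.1497] turn -0.0068 cur [0.5289 0.0308 0.3297] yaw -0.0868 w 0.0948
t 2.25 shift [-0.0607  0.0024  0.2677] turn -0.0068 cur [0.5289 0.0308 0.3297] yaw -0.0868 w 0.0948
```

Call:
jog_arm:
  commands:
    - [[-1, -0.06, 0.0025, 0.1, -0.007], [-1, -0.061, 0.0025, 0.15, -0.007], [-1, -0.061, 0.0025, 0.15, -0.007], [-1, -0.061, 0.0025, 0.18, -0.007], [-1, -0.061, 0.0025, 0.22, -0.007], [-1, -0.061, 0.0025, 0.25, -0.007], [-1, -0.061, 0.0025, 0.267, -0.007], [-1, -0.061, 0.0025, 0.267, -0.007], [-1, -0.061, 0.0025, 0.267, -0.007], [1, -0.061, 0.0025, 0.267, -0.007], [1, -0.061, 0.0025, 0.267, -0.007], [1, -0.061, 0.0025, 0.267, -0.007], [1, -0.061, 0.0025, 0.267, -0.007], [1, -0.061, 0.0025, 0.267, -0.007], [1, -0.061, 0.0025, 0.267, -0.007], [1, -0.061, 0.0025, 0.267, -0.007]]

```text
t: 3.85
tcp_pos: [0.526, -0.0303, 0.0627]
tool_rot: [-2.308, -2.131, 0.001]
wrist_force: [0.7, -0.5, -1.0]
width: 0.0454
```

```bash
python3 -c "
from h import *
print(state()['wrist_force'])
go(.526,-.030,.15,-.08);go(.491,-.286,.15,-.053);go(.491,-.286,.060,-.053); grab('wrist','w2')"
```

```text
[ 0.65481489 -0.50304857 -0.95253271]
t 3.85 shift [ 0.0003 -0.0001 -0.0873] turn 0.0002 cur [ 0.526  -0.0303  0.0627] yaw -0.0798 w 0.0454
t 3.85 shift [-0.2577 -0.0145 -0.0873] turn -0.0268 cur [ 0.526  -0.0303  0.0627] yaw -0.0798 w 0.0454
t 3.85 shift [-0.2577 -0.0145  0.0027] turn -0.0268 cur [ 0.526  -0.0303  0.0627] yaw -0.0798 w 0.0454
```

View pics/w2.png

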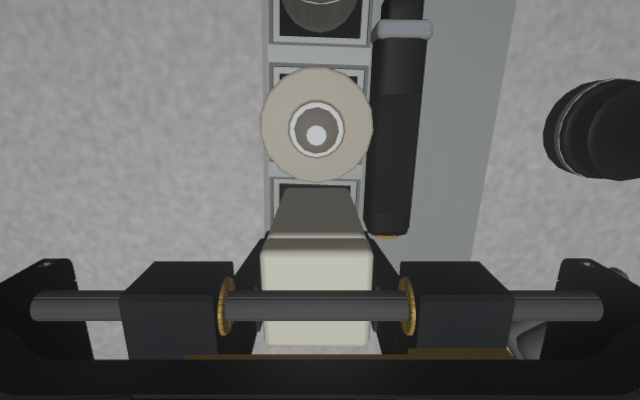

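The picture shows the canister held between the pads at (318,290); the width is 45 mm and the squeeze bottle and scope are untouched. I'll carry it to the tray.

Call:
jog_arm:
  commands:
    - [[1, 0, 0, -0.02, 0], [1, 0, 0, -0.05, 0], [1, -0.02, 0, -0.07, -0.01], [1, -0.05, -0.003, -0.08, -0.02], [1, -0.09, -0.006, -0.08, -0.027], [1, -0.13, -0.009, -0.08, -0.027], [1, -0.17, -0.01, -0.08, -0.027], [1, -0.21, -0.012, -0.08, -0.027], [1, -0.24, -0.0145, -0.075, -0.027], [1, -0.2577, -0.0145, -0.06, -0.027], [1, -0.2577, -0.0145, -0.04, -0.027], [1, -0.2577, -0.0145, -0.02, -0.027], [1, -0.2577, -0.0145, -0.008, -0.027], [1, -0.2577, -0.0145, 0, -0.027], [1, -0.2577, -0.0145, 0.002, -0.027], [1, -0.2577, -0.0145, 0.002, -0.027], [1, -0.2577, -0.0145, 0.002, -0.027]]

```text
t: 5.6
tcp_pos: [0.4914, -0.2861, 0.0613]
tool_rot: [2.278, 2.162, -0.0]
wrist_force: [0.6, 0.2, -1.3]
width: 0.046
```

```bash
python3 -c "
from h import *
print(state()['wrist_force'])
go(.491,-.286,.0597,-.053); grab('wrist','w3');f=grab('top','t3');crop(f,400,190,480,330,4,'t3z')"
```

```text
[ 0.5960055   0.18483568 -1.29152549]
t 5.6 shift [ 0.0001 -0.0004  0.0016] turn 0.0004 cur [ 0.4914 -0.2861  0.0613] yaw -0.0526 w 0.046
```

View pics/w3.png

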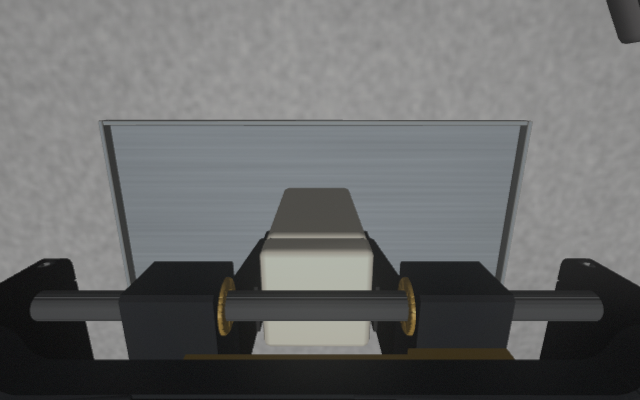

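View pics/t3.png

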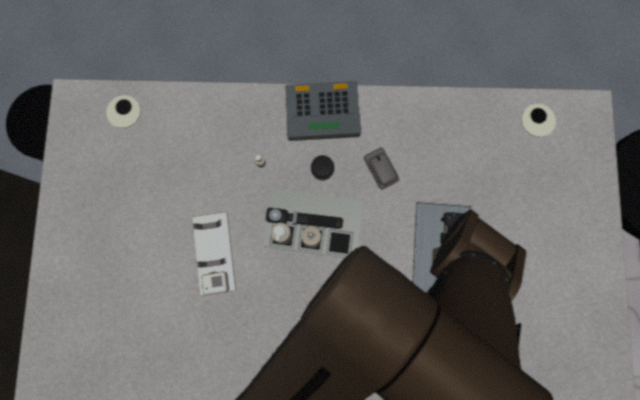

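Tray rim corners at (101,121) and (530,122) are symmetric about the canister, so it is centred. I'll lower it 1.5 mm, release and go to the squeeze bottle.

```bash
python3 -c "
from h import *
f=grab('wrist'); a=plane(f,101,121,.012);b=plane(f,530,122,.012);d=b-a;print(a,b,np.linalg.norm(d),np.arctan2(d[1],d[0])); n=np.array([d[1],-d[0],0])/np.linalg.norm(d); print('tray c',(a+b)/2+n*.07)
go(.5325,.040,.18,-.1);go(.5325,.040,.062,-.1)"
```

```text
[ 0.35701333 -0.21163889  0.012     ] [ 0.63249033 -0.22675767  0.012     ] 0.2758915657346454 -0.054827203773168215
tray c [ 0.49091584 -0.2890931   0.012     ]
t 5.75 shift [ 0.3278  0.0241 -0.1189] turn 0.0472 cur [ 0.4913 -0.2862  0.0613] yaw -0.0528 w 0.0457
t 5.75 shift [ 0.3279  0.024  -0.0009] turn 0.0472 cur [ 0.4913 -0.2862  0.0613] yaw -0.0528 w 0.0457
```

Call:
jog_arm:
  commands:
    - [[1, 0, 0, 0.001, 0], [1, 0, 0, 0.0015, 0], [-0.47, 0, 0, 0.0015, 0], [-0.47, 0, 0, 0.0015, 0], [-0.47, 0, 0, 0.0015, 0], [-0.47, 0, 0, 0, 0], [-0.47, 0, 0, -0.05, 0], [-0.47, 0, 0, -0.1, 0], [-1, 0.03, 0.002, -0.12, 0.01], [-1, 0.08, 0.006, -0.12, 0.03], [-1, 0.13, 0.01, -0.12, 0.047], [-1, 0.18, 0.013, -0.12, 0.047], [-1, 0.23, 0.017, -0.12, 0.047], [-1, 0.28, 0.02, -0.12, 0.047], [-1, 0.328, 0.024, -0.12, 0.047], [-1, 0.328, 0.024, -0.12, 0.047], [-1, 0.328, 0.024, -0.09, 0.047], [-1, 0.328, 0.024, -0.05, 0.047], [-1, 0.328, 0.024, -0.02, 0.047], [-1, 0.328, 0.024, -0.002, 0.047]]

```text
t: 7.75
tcp_pos: [0.5317, 0.0396, 0.0611]
tool_rot: [-2.329, -2.107, 0.003]
wrist_force: [0.7, -0.2, -0.2]
width: 0.0951
```

```bash
python3 -c "
from h import *
go(.5325,.040,.062,-.1); grab('wrist','w4');f=grab('top','t4')"
```

```text
t 7.75 shift [ 0.0005  0.0008 -0.0009] turn -0.0 cur [0.5317 0.0396 0.0611] yaw -0.1 w 0.0951
```

View pics/w4.png

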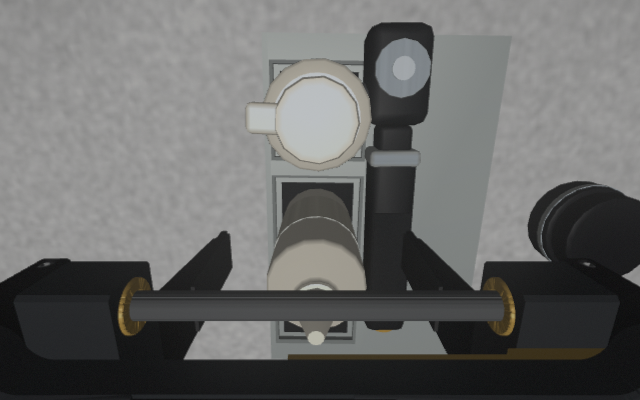

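View pics/t4.png

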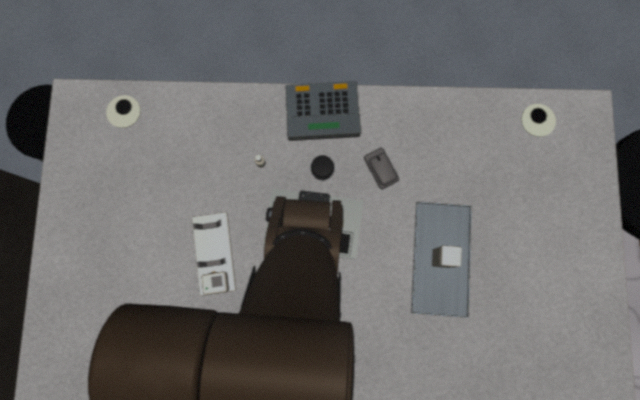

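The canister stands upright in the tray (451,256) and the squeeze bottle sits between the open fingers (316,260), clear of them. I'll grip it and carry it to the far slot (0.571,-0.292).

```bash
python3 -c "
from h import *
go(.571,-.291,.0581,-.055)"
```

```text
t 7.85 shift [-0.325   0.0725  0.0031] turn -0.0453 cur [0.5314 0.0396 0.0611] yaw -0.1003 w 0.095
```

Call:
jog_arm:
  commands:
    - [[1, 0, 0, 0, 0], [1, 0, 0, 0, 0], [1, 0, 0, 0, 0], [1, 0, 0, 0, 0], [1, 0, 0, 0, 0], [1, 0, 0, -0.02, 0], [1, 0, 0, -0.05, 0], [1, -0.01, 0.003, -0.07, 0], [1, -0.035, 0.008, -0.08, -0.01], [1, -0.075, 0.018, -0.08, -0.02], [1, -0.12, 0.028, -0.08, -0.03], [1, -0.165, 0.04, -0.08, -0.045], [1, -0.21, 0.05, -0.08, -0.045], [1, -0.255, 0.06, -0.08, -0.045], [1, -0.295, 0.068, -0.08, -0.045], [1, -0.315, 0.0725, -0.075, -0.045], [1, -0.325, 0.0725, -0.06, -0.045], [1, -0.325, 0.0725, -0.04, -0.045], [1, -0.325, 0.0725, -0.02, -0.045], [1, -0.325, 0.0725, -0.01, -0.045]]

```text
t: 9.85
tcp_pos: [0.5701, -0.2891, 0.0687]
tool_rot: [-2.277, -2.157, 0.006]
wrist_force: [0.6, -0.1, -0.7]
width: 0.0006
```

```bash
python3 -c "
from h import *
print(state()['wrist_force'])
go(.571,-.291,.0585,-.055);go(.540,.112,.18,-.1);go(.540,.112,.053,-.1); grab('wrist','w5')"
```

```text
[ 0.56495465 -0.05020159 -0.66579038]
t 9.85 shift [-0.0018  0.0011  0.0102] turn 0.0008 cur [ 0.5701 -0.2891  0.0687] yaw -0.0542 w 0.0006
t 9.85 shift [ 0.399  -0.0525 -0.1106] turn 0.0458 cur [ 0.5701 -0.2891  0.0687] yaw -0.0542 w 0.0006
t 9.85 shift [ 0.3989 -0.0517  0.0164] turn 0.0458 cur [ 0.5701 -0.2891  0.0687] yaw -0.0542 w 0.0006
```

View pics/w5.png

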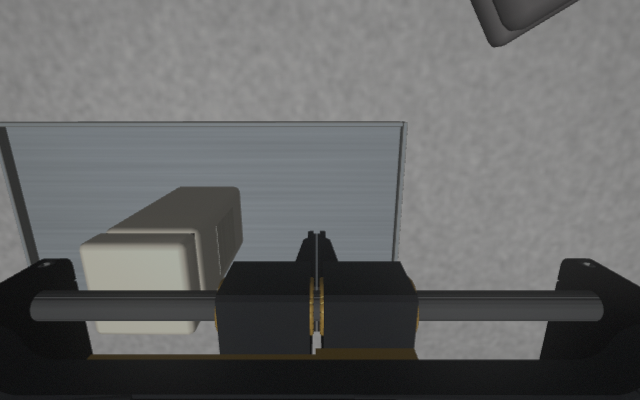

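The gripper is empty and shut: the squeeze bottle was not held. I need to find where it is.

```bash
python3 -c "
from h import *
f=grab('scene','s5');g=grab('top','t5');crop(f,200,120,440,300,3,'s5z')"
```

```text
(no output)
```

View pics/s5z.png

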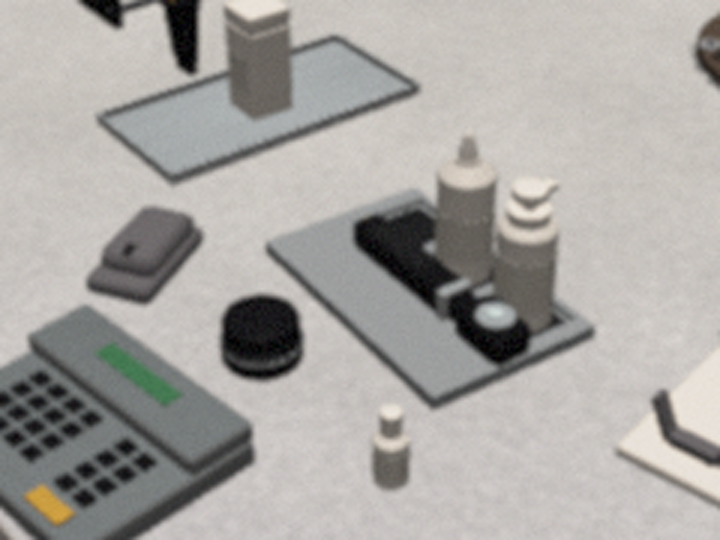

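View pics/t5.png

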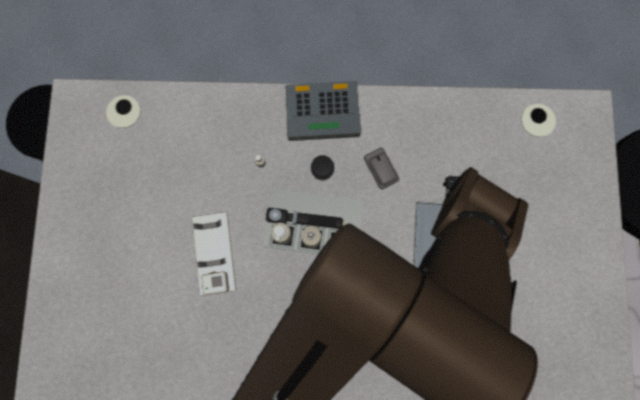

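The squeeze bottle still stands upright in the middle well: the lift began before the fingers had closed. I'll go back, check its position and give the fingers more time.

```bash
python3 -c "
from h import *
go(.532,.040,.18,-.1)"
```

```text
t 10.0 shift [ 0.3274 -0.0573 -0.1092] turn 0.0457 cur [ 0.5709 -0.29    0.0706] yaw -0.0543 w 0.0006
```

Call:
jog_arm:
  commands:
    - [[-0.6, 0, 0, -0.05, 0], [-0.6, 0, 0, -0.1, 0], [-0.6, 0.05, -0.009, -0.13, 0.02], [-0.6, 0.1, -0.017, -0.13, 0.046], [-0.6, 0.15, -0.026, -0.13, 0.046], [-0.6, 0.2, -0.035, -0.13, 0.046], [-0.6, 0.24, -0.045, -0.13, 0.046], [-0.6, 0.26, -0.053, -0.13, 0.046], [-0.6, 0.26, -0.053, -0.13, 0.046]]

```text
t: 10.9
tcp_pos: [0.532, -0.0245, 0.2022]
tool_rot: [-2.324, -2.11, 0.004]
wrist_force: [-0.2, -0.2, 0.1]
width: 0.0671
```

```bash
python3 -c "
from h import *
f=grab('wrist'); crop(f,220,30,420,250,2.7,'w6')
go(.532,.040,.18,-.1)"
```

```text
t 10.95 shift [ 0.0657 -0.0071  0.022 ] turn 0.0026 cur [ 0.5327 -0.0261  0.2021] yaw -0.0974 w 0.0711
```

View pics/w6.png

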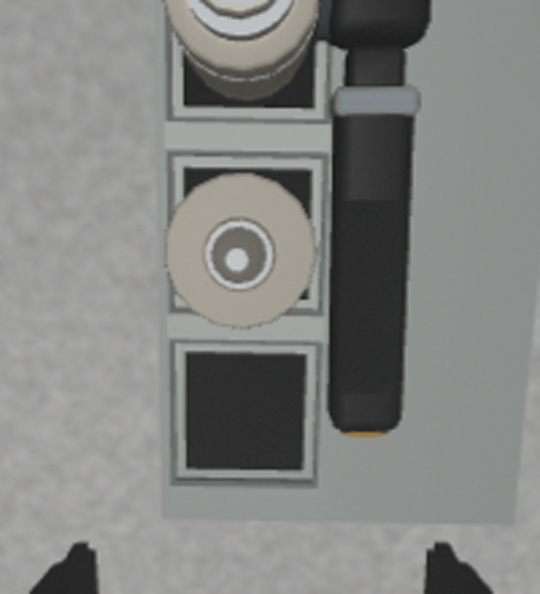

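The squeeze bottle is upright, with its shoulder circle centred at crop (241,250).

```bash
python3 -c "
from h import *
f=grab('wrist'); k=2.7
p=plane(f,220+241/k,30+250/k,.098);q=plane(f,220+238/k,30+260/k,.132);print(p,q)
go(p[0],p[1],.18,-.1);go(p[0],p[1],.061,-.1)"
```

```text
[0.53320842 0.03744205 0.098     ] [0.53313502 0.03681562 0.132     ]
t 11.0 shift [ 0.0643 -0.0061  0.0218] turn 0.0012 cur [ 0.533  -0.0272  0.2018] yaw -0.0988 w 0.0737
t 11.0 shift [ 0.0644 -0.0058  0.1408] turn 0.0012 cur [ 0.533  -0.0272  0.2018] yaw -0.0988 w 0.0737
```

Call:
jog_arm:
  commands:
    - [[-0.6, 0.03, -0.003, 0, 0], [-0.6, 0.055, -0.006, 0, 0], [-0.6, 0.065, -0.006, 0.01, 0], [-0.6, 0.065, -0.006, 0.04, 0], [-0.6, 0.065, -0.006, 0.08, 0], [-0.6, 0.065, -0.006, 0.12, 0], [-0.6, 0.065, -0.006, 0.141, 0], [-0.6, 0.065, -0.006, 0.141, 0], [-0.6, 0.065, -0.006, 0.141, 0], [1, 0.065, -0.006, 0.141, 0], [1, 0.065, -0.006, 0.141, 0], [1, 0.065, -0.006, 0.141, 0], [1, 0.065, -0.006, 0.141, 0], [1, 0.065, -0.006, 0.141, 0], [1, 0.065, -0.006, 0.141, 0], [1, 0.065, -0.006, 0.141, 0], [1, 0.065, -0.006, 0.141, 0]]

```text
t: 12.7
tcp_pos: [0.5332, 0.0381, 0.0611]
tool_rot: [-2.327, -2.108, 0.003]
wrist_force: [-2.2, -0.4, 5.5]
width: 0.0457
```

```bash
python3 -c "
from h import *
go(.571,-.291,.0585,-.055)"
```

```text
t 12.7 shift [-0.3238  0.07    0.0027] turn -0.0437 cur [0.5332 0.0381 0.0611] yaw -0.0987 w 0.0457
```

The grip now reads 45.7 mm. I'll carry the bottle to the far tray slot.

Call:
jog_arm:
  commands:
    - [[1, 0, 0, -0.02, 0], [1, 0, 0, -0.05, 0], [1, -0.01, 0.003, -0.07, 0], [1, -0.035, 0.008, -0.08, -0.01], [1, -0.075, 0.018, -0.08, -0.02], [1, -0.12, 0.028, -0.08, -0.03], [1, -0.165, 0.04, -0.08, -0.044], [1, -0.21, 0.05, -0.08, -0.044], [1, -0.255, 0.06, -0.08, -0.044], [1, -0.295, 0.068, -0.08, -0.044], [1, -0.315, 0.07, -0.075, -0.044], [1, -0.324, 0.07, -0.06, -0.044], [1, -0.324, 0.07, -0.04, -0.044], [1, -0.324, 0.07, -0.02, -0.044], [1, -0.324, 0.07, -0.01, -0.044], [1, -0.324, 0.07, -0.002, -0.044], [1, -0.324, 0.07, 0.001, -0.044], [1, -0.324, 0.07, 0.0025, -0.044], [1, -0.324, 0.07, 0.0025, -0.044]]

```text
t: 14.6
tcp_pos: [0.5712, -0.2912, 0.0591]
tool_rot: [-2.281, -2.16, 0.003]
wrist_force: [0.7, 0.1, -1.9]
width: 0.0458
```

```bash
python3 -c "
from h import *
print(state()['wrist_force'])
go(.571,-.291,.0581,-.055);go(.540,.112,.18,-.1);go(.540,.112,.053,-.1); grab('wrist','w7')"
```

```text
[ 0.7066758   0.08940093 -1.91662247]
t 14.6 shift [ 0.0002 -0.0002  0.001 ] turn 0.0005 cur [ 0.5712 -0.2912  0.0591] yaw -0.0545 w 0.0458
t 14.6 shift [ 0.4008 -0.0533 -0.1211] turn 0.0455 cur [ 0.5712 -0.2912  0.0591] yaw -0.0545 w 0.0458
t 14.6 shift [ 0.4009 -0.0531  0.0059] turn 0.0455 cur [ 0.5712 -0.2912  0.0591] yaw -0.0545 w 0.0458
```

View pics/w7.png

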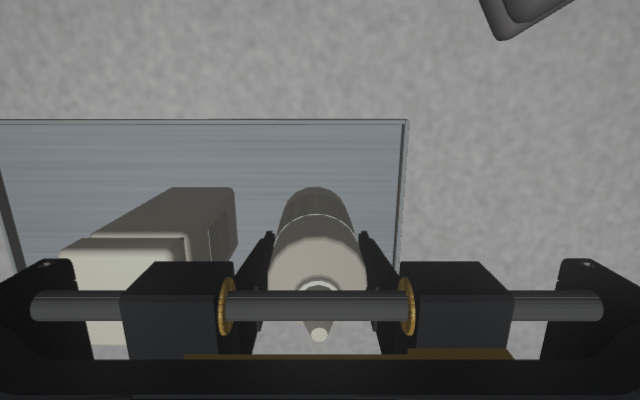

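The squeeze bottle hangs upright over the far end of the tray, next to the canister. I'll release it and go to the pump.

Call:
jog_arm:
  commands:
    - [[1, 0, 0, 0.001, 0], [-0.47, 0, 0, 0.001, 0], [-0.47, 0, 0, 0.001, 0], [-0.47, 0, 0, 0.001, 0], [-0.47, 0, 0, 0, 0], [-0.47, 0, 0, -0.05, 0], [-0.47, 0, 0, -0.1, 0], [-0.6, 0.03, -0.004, -0.13, 0.01], [-0.6, 0.08, -0.01, -0.13, 0.03], [-0.6, 0.13, -0.017, -0.13, 0.045], [-0.6, 0.18, -0.024, -0.13, 0.045], [-0.6, 0.23, -0.03, -0.13, 0.045], [-0.6, 0.28, -0.037, -0.13, 0.045], [-0.6, 0.33, -0.044, -0.13, 0.045], [-0.6, 0.335, -0.044, -0.13, 0.045], [-0.6, 0.335, -0.044, -0.13, 0.045]]

```text
t: 16.25
tcp_pos: [0.5457, 0.047, 0.1893]
tool_rot: [-2.326, -2.111, 0.002]
wrist_force: [-0.3, 0.2, -0.2]
width: 0.0762
```

```bash
python3 -c "
from h import *
f=grab('wrist','w8'); crop(f,220,30,420,250,2.7,'w8z');f=grab('top');crop(f,400,190,480,330,4,'t8z')
go(.540,.112,.053,-.1)"
```

```text
t 16.35 shift [ 0.0663 -0.0124  0.136 ] turn 0.0003 cur [0.546  0.0449 0.1891] yaw -0.0997 w 0.0763
```

View pics/w8z.png

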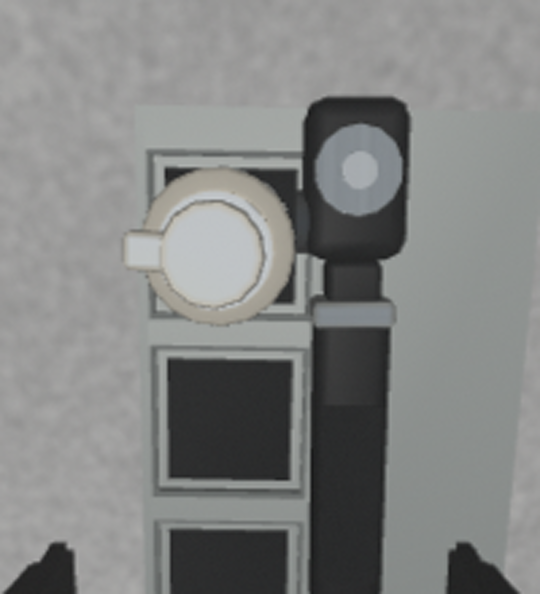

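View pics/t8z.png

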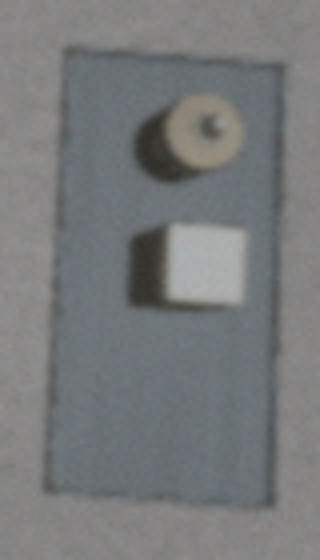

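Both containers stand in the tray, and the pump's shoulder is at crop (219,246). I'll grip the pump.

```bash
python3 -c "
from h import *
f=grab('wrist'); k=2.7
print(plane(f,220+219/k,30+246/k,.09))"
```

```text
[0.54065825 0.11043917 0.09      ]
```

Call:
jog_arm:
  commands:
    - [[-0.6, 0.03, -0.006, 0, 0], [-0.6, 0.055, -0.012, 0, 0], [-0.6, 0.066, -0.012, 0.01, 0], [-0.6, 0.066, -0.012, 0.04, 0], [-0.6, 0.066, -0.012, 0.08, 0], [-0.6, 0.066, -0.012, 0.12, 0], [-0.6, 0.066, -0.012, 0.136, 0], [-0.6, 0.066, -0.012, 0.136, 0], [-0.6, 0.066, -0.012, 0.136, 0], [1, 0.066, -0.012, 0.136, 0], [1, 0.066, -0.012, 0.136, 0], [1, 0.066, -0.012, 0.136, 0], [1, 0.066, -0.012, 0.136, 0], [1, 0.066, -0.012, 0.136, 0], [1, 0.066, -0.012, 0.136, 0], [1, 0.066, -0.012, 0.136, 0], [1, 0.066, -0.012, 0.136, 0]]

```text
t: 18.1
tcp_pos: [0.5406, 0.1113, 0.0533]
tool_rot: [-2.33, -2.107, 0.002]
wrist_force: [-1.5, 0.0, 5.5]
width: 0.0459
```

```bash
python3 -c "
from h import *
go(.411,-.284,.0505,-.055);grab('wrist','w9')"
```

```text
t 18.1 shift [-0.4063 -0.0892  0.0033] turn -0.0456 cur [0.5406 0.1113 0.0533] yaw -0.1006 w 0.0459
```

View pics/w9.png

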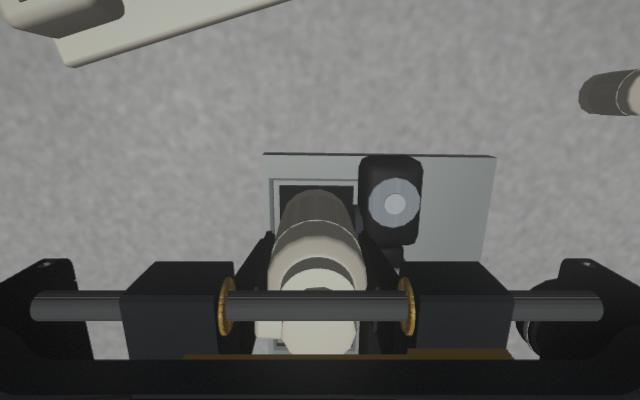

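The pump is gripped at 45.9 mm (picture centre 317,290). I'll carry it to the near slot, moving across in x early to keep clear of the canister.

Call:
jog_arm:
  commands:
    - [[1, 0, 0, -0.02, 0], [1, 0, 0, -0.05, 0], [1, -0.01, -0.005, -0.07, 0], [1, -0.035, -0.015, -0.08, -0.01], [1, -0.075, -0.03, -0.08, -0.02], [1, -0.115, -0.045, -0.08, -0.03], [1, -0.155, -0.06, -0.08, -0.046], [1, -0.195, -0.075, -0.08, -0.046], [1, -0.235, -0.085, -0.08, -0.046], [1, -0.275, -0.09, -0.08, -0.046], [1, -0.315, -0.09, -0.08, -0.046], [1, -0.355, -0.09, -0.08, -0.046], [1, -0.385, -0.089, -0.075, -0.046], [1, -0.4, -0.089, -0.065, -0.046], [1, -0.406, -0.089, -0.045, -0.046], [1, -0.406, -0.089, -0.025, -0.046], [1, -0.406, -0.089, -0.01, -0.046], [1, -0.406, -0.089, -0.002, -0.046], [1, -0.406, -0.089, 0.002, -0.046], [1, -0.406, -0.089, 0.002, -0.046]]

```text
t: 20.15
tcp_pos: [0.4112, -0.2834, 0.0515]
tool_rot: [-2.28, -2.16, 0.002]
wrist_force: [0.4, -0.6, -2.8]
width: 0.0458
```

```bash
python3 -c "
from h import *
print(state()['wrist_force'])
go(.411,-.284,.0503,-.055);go(.579,.037,.18,-.095);go(.579,.037,.05,-.095);grab('wrist','w10')"
```

```text
[ 0.43778048 -0.57880906 -2.76313466]
t 20.15 shift [-0.0007 -0.0002  0.0012] turn 0.0008 cur [ 0.4112 -0.2834  0.0515] yaw -0.0542 w 0.0458
t 20.15 shift [ 0.3289  0.1499 -0.1289] turn 0.0408 cur [ 0.4112 -0.2834  0.0515] yaw -0.0542 w 0.0458
t 20.15 shift [0.329  0.1501 0.0011] turn 0.0408 cur [ 0.4112 -0.2834  0.0515] yaw -0.0542 w 0.0458
```

View pics/w10.png

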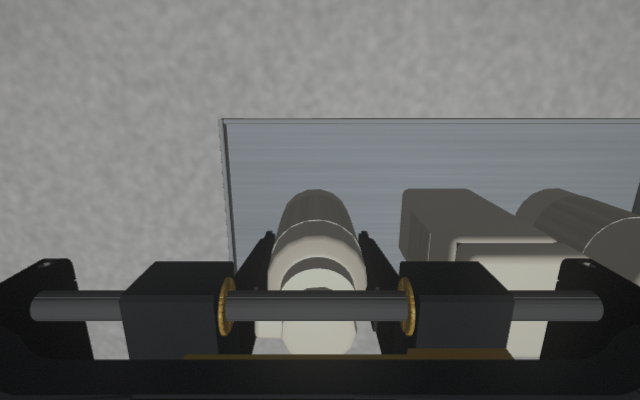

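The pump is upright in the near slot, inside the rim at left (225,120). I'll release it and move over the scope to look.

Call:
jog_arm:
  commands:
    - [[1, 0, 0, 0.0012, 0], [-0.47, 0, 0, 0.0012, 0], [-0.47, 0, 0, 0.0012, 0], [-0.47, 0, 0, 0.0012, 0], [-0.47, 0, 0, 0, 0], [-0.47, 0, 0, -0.05, 0], [-0.47, 0, 0, -0.1, 0], [-0.47, 0.02, 0.01, -0.14, 0.01], [-0.47, 0.06, 0.03, -0.14, 0.03], [-0.47, 0.1, 0.05, -0.14, 0.04], [-0.47, 0.14, 0.07, -0.14, 0.04], [-0.47, 0.18, 0.1, -0.14, 0.04], [-0.47, 0.22, 0.12, -0.14, 0.04], [-0.47, 0.25, 0.14, -0.14, 0.04], [-0.47, 0.27, 0.15, -0.14, 0.04], [-0.47, 0.27, 0.15, -0.14, 0.04], [-0.47, 0.27, 0.15, -0.14, 0.04]]

```text
t: 21.9
tcp_pos: [0.5757, -0.0219, 0.1914]
tool_rot: [-2.323, -2.115, 0.003]
wrist_force: [0.8, 0.3, 0.4]
width: 0.07
```

```bash
python3 -c "
from h import *
f=grab('wrist','w11'); crop(f,220,30,420,250,2.7,'w11z');f=grab('top');crop(f,400,190,480,330,4,'t11z')
go(.579,.037,.05,-.1)"
```

```text
t 22.0 shift [ 0.06   -0.002   0.1415] turn 0.005 cur [ 0.5755 -0.0228  0.1916] yaw -0.095 w 0.0701
```

View pics/w11z.png

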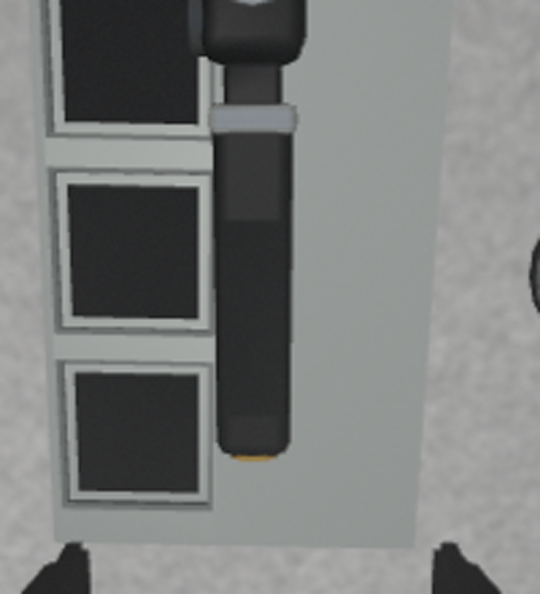

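View pics/t11z.png

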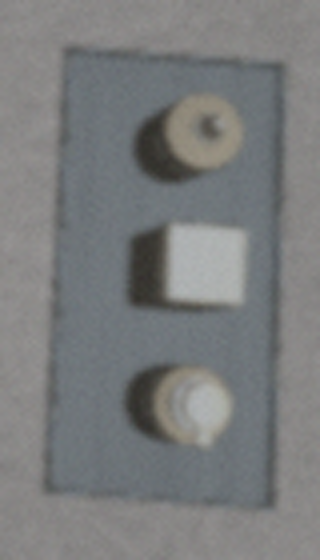

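All three containers stand in the tray. The scope handle runs from its tail at crop (253,456) up to the ring at (254,118).

```bash
python3 -c "
from h import *
f=grab('wrist'); k=2.7
A=lambda x,y,z: plane(f,220+x/k,30+y/k,z)
for n,a in dict(Ltop=(214,150,.027),Lbot=(217,420,.027),Rtop=(293,150,.027),Rbot=(291,420,.027),tail=(254,457,.027)).items(): print(n,A(*a).round(4))
l=(A(214,150,.027)+A(293,150,.027))/2;m=(A(217,420,.027)+A(291,420,.027))/2;d=l-m;yaw=np.arctan2(d[1],d[0]);u=d/np.linalg.norm(d);print('yaw',yaw-np.pi/2)
t=A(254,457,.027);t=m+u*np.dot(t-m,u);o=t+.062*u;g=t+.075*u;print('origin',o,'grip',g)
go(g[0],g[1],.06,yaw-np.pi/2);go(g[0],g[1],.017,yaw-np.pi/2)
"
```

```text
Ltop [0.5683 0.0725 0.027 ]
Lbot [ 0.5588 -0.0251  0.027 ]
Rtop [0.5961 0.0699 0.027 ]
Rbot [ 0.587  -0.0277  0.027 ]
tail [ 0.5715 -0.0411  0.027 ]
yaw -0.09487013720279314
origin [0.57740462 0.02062641 0.027     ] grip [0.57863608 0.03356795 0.027     ]
t 22.05 shift [ 0.0567 -0.0021  0.1316] turn -0.0006 cur [ 0.5755 -0.0229  0.1917] yaw -0.0954 w 0.0695
t 22.05 shift [ 0.0567 -0.0021  0.1746] turn -0.0006 cur [ 0.5755 -0.0229  0.1917] yaw -0.0954 w 0.0695
```

Call:
jog_arm:
  commands:
    - [[-0.47, 0.03, -0.002, 0.02, 0], [-0.47, 0.055, -0.002, 0.06, 0], [-0.47, 0.059, -0.002, 0.1, 0], [-0.47, 0.059, -0.002, 0.13, 0], [-0.47, 0.059, -0.002, 0.15, 0], [-0.47, 0.059, -0.002, 0.165, 0], [-0.47, 0.059, -0.002, 0.175, 0], [-0.47, 0.059, -0.002, 0.1755, 0], [-0.47, 0.059, -0.002, 0.1755, 0], [1, 0.059, -0.002, 0.1755, 0], [1, 0.059, -0.002, 0.1755, 0], [1, 0.059, -0.002, 0.1755, 0], [1, 0.059, -0.002, 0.1755, 0], [1, 0.059, -0.002, 0.1755, 0], [1, 0.059, -0.002, 0.1755, 0], [1, 0.059, -0.002, 0.1755, 0], [1, 0.059, -0.002, 0.1755, 0], [1, 0.059, -0.002, 0.1755, 0]]

```text
t: 23.85
tcp_pos: [0.5789, 0.0358, 0.0162]
tool_rot: [-2.325, -2.113, 0.003]
wrist_force: [-0.9, 0.3, 2.9]
width: 0.028
```

```bash
python3 -c "
from h import *
print(state()['wrist_force']);go(.57,.03,.1,-.095);grab('wrist','w12')"
```

```text
[-0.93054783  0.3095617   2.86145286]
t 23.85 shift [-0.0068 -0.0084 -0.0838] turn -0.0004 cur [0.5789 0.0358 0.0162] yaw -0.0954 w 0.028
```

View pics/w12.png

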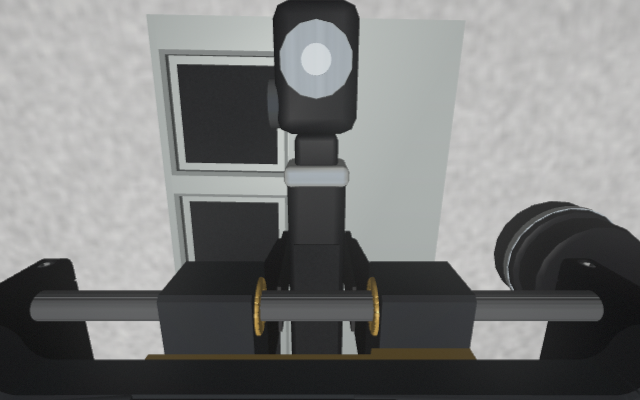

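The scope is held (28.0 mm), with the disc at (316,58) and the head's rear edge at (316,133). From these I'll work out the grip offset along the handle.

```bash
python3 -c "
from h import *
f=grab('wrist');s=state();T=R.from_rotvec(s['tool_rot'])
for n,u,v,z in(('disc',316,58.5,.0405),('headrear',316,133,.035),('headfront',316,0,.035)):
  print(n,T.inv().apply(plane(f,u,v,z)-s['tcp_pos']).round(4))
f=grab('top');crop(f,180,200,240,310,5,'t12z')
"
```

```text
disc [ 0.0959  0.0001 -0.0245]
headrear [ 0.0657  0.0001 -0.0189]
headfront [ 1.184e-01  1.000e-04 -1.900e-02]
```

View pics/t12z.png

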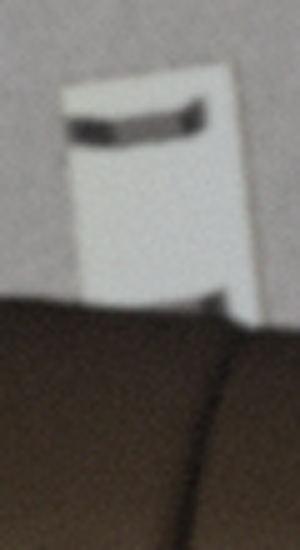

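The grip is at scope x ≈ +12 mm, as intended. Next I lift, turn and hover over the cradle to refine its pose with the wrist camera.

```bash
python3 -c "
from h import *
go(.522,.291,.13,.17-np.pi/2)"
```

```text
t 24.0 shift [ 0.2485 -0.0811 -0.114 ] turn 1.3054 cur [0.5789 0.0358 0.0162] yaw -0.0954 w 0.0278
```

Call:
jog_arm:
  commands:
    - [[1, 0, 0, -0.02, 0], [1, 0, 0, -0.06, 0], [1, 0, 0, -0.1, 0], [1, 0.01, -0.003, -0.114, 0.08], [1, 0.035, -0.01, -0.114, 0.2], [1, 0.06, -0.02, -0.114, 0.33], [1, 0.09, -0.03, -0.114, 0.46], [1, 0.12, -0.04, -0.114, 0.6], [1, 0.15, -0.05, -0.114, 0.74], [1, 0.18, -0.06, -0.114, 0.88], [1, 0.205, -0.07, -0.114, 1.0], [1, 0.225, -0.077, -0.114, 1.12], [1, 0.24, -0.081, -0.114, 1.22], [1, 0.2485, -0.081, -0.114, 1.29], [1, 0.2485, -0.081, -0.114, 1.305], [1, 0.2485, -0.081, -0.114, 1.305], [1, 0.2485, -0.081, -0.114, 1.305]]

```text
t: 25.7
tcp_pos: [0.522, 0.2905, 0.1298]
tool_rot: [3.129, 0.269, -0.003]
wrist_force: [0.3, -0.1, -2.9]
width: 0.0278
```

```bash
python3 -c "
from h import *
go(.522,.291,.13,.17-np.pi/2);grab('wrist','w13')"
```

```text
t 25.7 shift [ 0.     -0.0005 -0.0002] turn 0.0015 cur [0.522  0.2905 0.1298] yaw -1.3993 w 0.0278
```

View pics/w13.png

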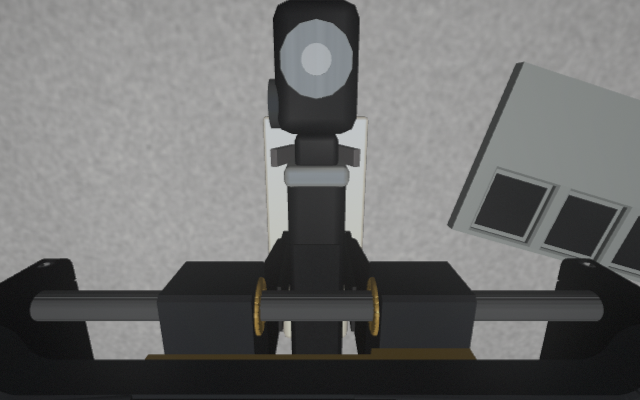

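The scope lines up with the cradle: base end corners at (264,117) and (367,117), saddle cheeks from 270 to 360 at row 157, scope axis at column 316.

```bash
python3 -c "
from h import *
f=grab('wrist');crop(f,240,90,400,250,3.7,'w13z');s=state();T=R.from_rotvec(s['tool_rot'])
P={}
for n,u,v,z in(('L',264,117,.01),('Rr',367.5,117,.01),('L2',267.5,235,.01),('R2',363,235,.01),('cheekL',271,150,.044),('cheekR',360,150,.044),('cheekLb',271,165,.044)):
  print(n,T.inv().apply(plane(f,u,v,z)-s['tcp_pos']).round(4))
"
```

```text
L [ 0.0674 -0.0439  0.1197]
Rr [0.0675 0.0437 0.1198]
L2 [-0.0399 -0.0453  0.1199]
R2 [-0.0399  0.0442  0.12  ]
cheekL [ 0.0442 -0.0344  0.0858]
cheekR [0.0442 0.0339 0.0858]
cheekLb [ 0.0325 -0.0349  0.0858]
```

View pics/w13z.png

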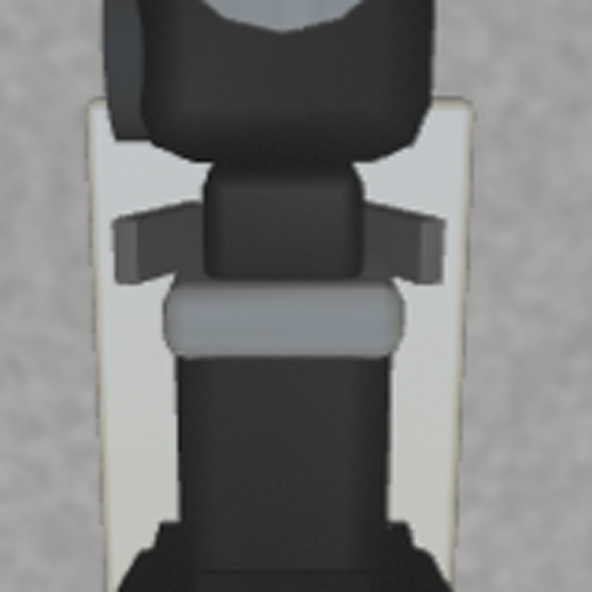

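The offsets are under 1 mm: origin would land at x ≈ +20.5, y ≈ 0. I'll descend 107 mm.

Call:
jog_arm:
  commands:
    - [[1, 0, 0, 0.03, 0], [1, 0, 0, 0.06, 0], [1, 0, 0, 0.08, 0], [1, 0, 0, 0.09, 0], [1, 0, 0, 0.097, 0], [1, 0, 0, 0.102, 0], [1, 0, 0, 0.105, 0], [1, 0, 0, 0.107, 0], [1, 0, 0, 0.107, 0], [1, 0, 0, 0.107, 0]]

```text
t: 26.8
tcp_pos: [0.5222, 0.2904, 0.0233]
tool_rot: [3.129, 0.268, -0.001]
wrist_force: [0.1, 0.5, -3.0]
width: 0.0281
```

```bash
python3 -c "
from h import *
print(state()['wrist_force']);go(.522,.2905,.0222,.17-np.pi/2);grab('wrist','w14')"
```

```text
[ 0.05380072  0.46575521 -2.96483707]
t 26.8 shift [-0.0002 -0.0001  0.0011] turn 0.0008 cur [0.5222 0.2904 0.0233] yaw -1.4 w 0.0281
```

View pics/w14.png

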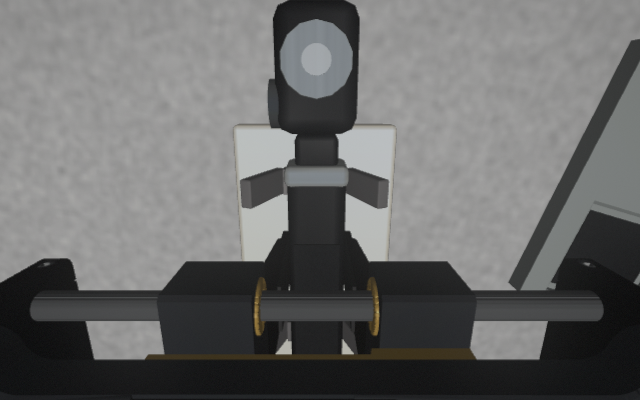

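The scope sits centred between the cheeks (247 to 387 at row 190). I'll lower the last millimetre, open and rise.

Call:
jog_arm:
  commands:
    - [[1, 0, 0, 0.001, 0], [1, 0, 0, 0.001, 0], [-0.4, 0, 0, 0.001, 0], [-0.4, 0, 0, 0.001, 0], [-0.4, 0, 0, 0.001, 0], [-0.4, 0, 0, 0.001, 0], [-0.4, 0, 0, -0.02, 0], [-0.4, 0, 0, -0.06, 0], [-0.4, 0, 0, -0.11, 0], [-0.4, 0, 0, -0.16, 0], [-0.4, -0.03, 0, -0.2, 0], [-0.4, -0.06, 0, -0.22, 0], [-0.4, -0.06, 0, -0.22, 0], [-0.4, -0.06, 0, -0.22, 0]]

```text
t: 28.25
tcp_pos: [0.4632, 0.2805, 0.2439]
tool_rot: [3.13, 0.268, 0.001]
wrist_force: [0.3, -0.2, -0.3]
width: 0.0666
```

```bash
python3 -c "
from h import *
print(state()['wrist_force']);f=grab('wrist','w15');crop(f,220,20,420,250,2.6,'w15z');go(.411,-.284,.2,-.055)
f=grab('scene');crop(f,200,120,500,300,2.6,'s15')"
```

```text
[ 0.28848835 -0.23469993 -0.25917418]
t 28.3 shift [-0.1477  0.5473  0.0437] turn -1.345 cur [0.4635 0.2805 0.2431] yaw -1.4 w 0.0667
```

View pics/w15z.png

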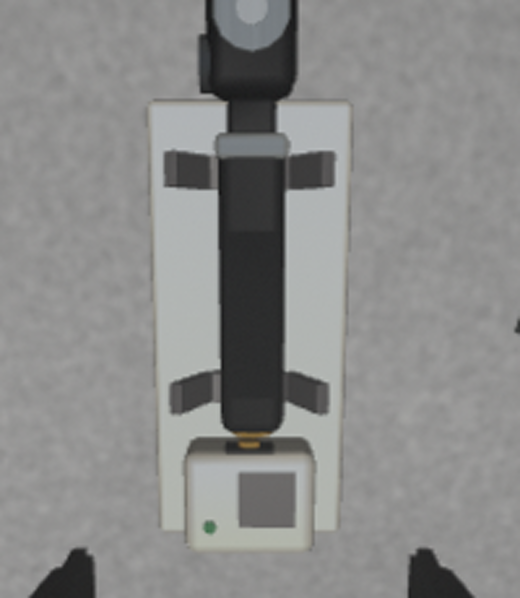

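View pics/s15.png

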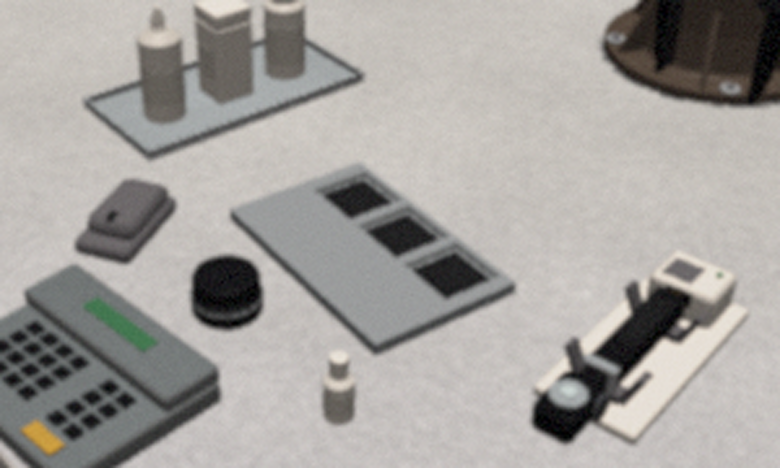

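The scope lies flat in both saddles with its tail at the block. I'll check the tail gap numerically.

```bash
python3 -c "
from h import *
f=grab('wrist');k=2.6;s=state();T=R.from_rotvec(s['tool_rot'])
A=lambda x,y,z: T.inv().apply(plane(f,220+x/k,20+y/k,z)-s['tcp_pos'])
e=(A(150,102,.01)+A(350,102,.01))/2
print('end',e,'tail',A(252,430,.038)-e,'headrear',A(252,97,.046)-e,'ringmid',A(252,147,.046)-e)
go(.411,-.284,.2,-.055)
"
```

```text
end [1.26149042e-01 2.26556122e-04 2.31962312e-01] tail [-0.13877633  0.00089779 -0.02765817] headrear [-0.00241092  0.00075823 -0.03599327] ringmid [-0.02085261  0.00077418 -0.03594796]
t 28.4 shift [-0.1476  0.5473  0.0433] turn -1.3453 cur [0.4637 0.2804 0.2423] yaw -1.4003 w 0.0661
```

By this reading the scope origin is at cradle x ≈ +21 to +23, y ≈ 1 mm, which is inside the limits. Now the containers go back: pump first.

Call:
jog_arm:
  commands:
    - [[-0.47, 0.002, 0.04, 0, -0.1], [-0.47, 0.004, 0.085, 0, -0.25], [-0.47, 0.006, 0.13, 0, -0.4], [-0.47, 0.008, 0.18, 0, -0.55], [-0.47, 0.008, 0.23, 0, -0.7], [-0.47, 0.008, 0.28, 0, -0.85], [-0.47, -0.015, 0.325, 0.01, -1.0], [-0.47, -0.04, 0.37, 0.02, -1.15], [-0.47, -0.065, 0.41, 0.04, -1.25], [-0.47, -0.09, 0.45, 0.043, -1.345], [-0.47, -0.115, 0.49, 0.043, -1.345], [-0.47, -0.135, 0.525, 0.043, -1.345], [-0.47, -0.1476, 0.547, 0.043, -1.345], [-0.47, -0.1476, 0.547, 0.043, -1.345], [-0.47, -0.1476, 0.547, 0.043, -1.345]]

```text
t: 29.9
tcp_pos: [0.4104, -0.2851, 0.1991]
tool_rot: [-2.284, -2.154, 0.004]
wrist_force: [0.1, 0.2, -0.1]
width: 0.0699
```

```bash
python3 -c "
from h import *
f=grab('wrist','w16');go(.4112,-.2834,.0505,-.055)"
```

```text
t 29.95 shift [0.0006 0.0009 0.1489] turn -0.0018 cur [ 0.4108 -0.2839  0.1994] yaw -0.0568 w 0.0697
```

View pics/w16.png

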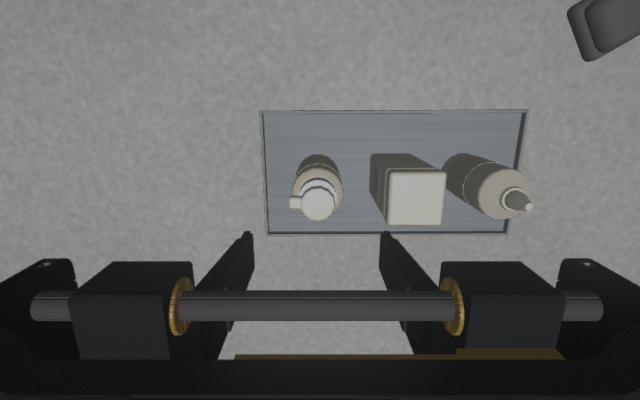

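All three stand upright in the tray: pump (318,185), canister (415,195), squeeze (500,190). I'll check the pump's position and descend.

```bash
python3 -c "
from h import *
f=grab('wrist');print(plane(f,317.5,186,.087),plane(f,318.5,203,.121),'sq',plane(f,501.5,191,.095),'can',plane(f,415.5,198,.110));go(.4112,-.2834,.0505,-.055)"
```

```text
[ 0.41226442 -0.27523709  0.087     ] [ 0.41274728 -0.28050019  0.121     ] sq [ 0.56847937 -0.28635809  0.095     ] can [ 0.49130045 -0.28396517  0.11      ]
t 30.0 shift [-1.000e-04  6.000e-04  1.491e-01] turn -0.0004 cur [ 0.4111 -0.2832  0.1996] yaw -0.0554 w 0.0698
```

Call:
jog_arm:
  commands:
    - [[-0.47, 0.001, 0.001, 0.04, 0], [-0.47, 0.001, 0.001, 0.08, 0], [-0.47, 0.001, 0.001, 0.12, 0], [-0.47, 0.001, 0.001, 0.14, 0], [-0.47, 0.001, 0.001, 0.149, 0], [-0.47, 0.001, 0.001, 0.149, 0], [-0.47, 0.001, 0.001, 0.149, 0], [1, 0.001, 0.001, 0.149, 0], [1, 0.001, 0.001, 0.149, 0], [1, 0.001, 0.001, 0.149, 0], [1, 0.001, 0.001, 0.149, 0], [1, 0.001, 0.001, 0.149, 0], [1, 0.001, 0.001, 0.149, 0], [1, 0.001, 0.001, 0.149, 0], [1, 0.001, 0.001, 0.149, 0]]

```text
t: 31.5
tcp_pos: [0.4118, -0.2825, 0.051]
tool_rot: [-2.281, -2.158, 0.004]
wrist_force: [-1.5, 0.5, 7.1]
width: 0.0457
```

```bash
python3 -c "
from h import *
go(.5403,.1115,.0535,-.1)"
```

```text
t 31.5 shift [ 0.4005  0.1064 -0.0032] turn 0.0445 cur [ 0.4118 -0.2825  0.051 ] yaw -0.0555 w 0.0457
```

Call:
jog_arm:
  commands:
    - [[1, 0, 0, -0.02, 0], [1, 0, 0, -0.05, 0], [1, 0.01, 0, -0.075, 0], [1, 0.035, 0, -0.085, 0], [1, 0.07, 0.005, -0.085, 0.01], [1, 0.11, 0.02, -0.085, 0.02], [1, 0.15, 0.035, -0.085, 0.03], [1, 0.19, 0.05, -0.085, 0.044], [1, 0.23, 0.062, -0.085, 0.044], [1, 0.27, 0.075, -0.085, 0.044], [1, 0.31, 0.088, -0.085, 0.044], [1, 0.345, 0.098, -0.085, 0.044], [1, 0.375, 0.105, -0.08, 0.044], [1, 0.393, 0.1065, -0.065, 0.044], [1, 0.401, 0.1065, -0.045, 0.044], [1, 0.401, 0.1065, -0.03, 0.044], [1, 0.401, 0.1065, -0.027, 0.044], [1, 0.401, 0.1065, -0.027, 0.044]]

```text
t: 33.3
tcp_pos: [0.5402, 0.1118, 0.0769]
tool_rot: [-2.328, -2.107, 0.006]
wrist_force: [0.3, -0.3, -1.6]
width: 0.0459
```

```bash
python3 -c "
from h import *
f=grab('wrist','w17');go(.5405,.112,.0540,-.1)"
```

```text
t 33.35 shift [0.0003 0.     0.0235] turn 0.0002 cur [0.5405 0.1118 0.0775] yaw -0.0998 w 0.0455
```

View pics/w17.png

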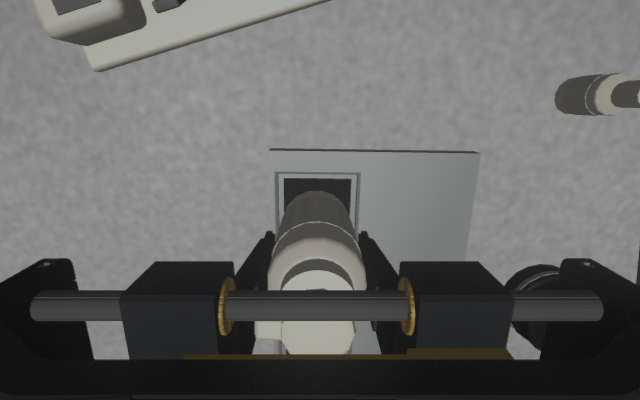

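The pump is centred over its well (dark floor 284 to 351 around column 317). I'll lower it, release and go over to the squeeze bottle.

```bash
python3 -c "
from h import *
go(.5712,-.2912,.19,-.055);go(.5712,-.2912,.0585,-.055)"
```

```text
t 33.35 shift [-0.398   0.0703 -0.1122] turn -0.0448 cur [0.5405 0.1118 0.0775] yaw -0.0998 w 0.0455
t 33.35 shift [-0.3979  0.0707  0.0193] turn -0.0448 cur [0.5405 0.1118 0.0775] yaw -0.0998 w 0.0455
```

Call:
jog_arm:
  commands:
    - [[1, 0, 0, 0.01, 0], [1, 0, 0, 0.018, 0], [1, 0, 0, 0.0225, 0], [1, 0, 0, 0.0235, 0], [1, 0, 0, 0.0235, 0], [-0.47, 0, 0, 0.0235, 0], [-0.47, 0, 0, 0.0235, 0], [-0.47, 0, 0, 0.0235, 0], [-0.47, 0, 0, 0.0235, 0], [-0.47, 0, 0, 0, 0], [-0.47, 0, 0, -0.05, 0], [-0.47, 0, 0, -0.1, 0], [-0.47, -0.02, 0, -0.12, 0], [-0.47, -0.05, 0, -0.12, 0], [-0.47, -0.05, 0, -0.12, 0], [-0.47, -0.05, 0, -0.12, 0]]

```text
t: 34.95
tcp_pos: [0.5358, 0.0619, 0.1976]
tool_rot: [-2.33, -2.105, 0.004]
wrist_force: [-0.6, -0.2, -0.3]
width: 0.0696
```

```bash
python3 -c "
from h import *
f=grab('wrist','w18');go(.5712,-.2912,.20,-.055)"
```

```text
t 35.0 shift [-0.3482  0.0706 -0.0024] turn -0.0453 cur [0.5358 0.0623 0.1974] yaw -0.1003 w 0.0696
```

View pics/w18.png

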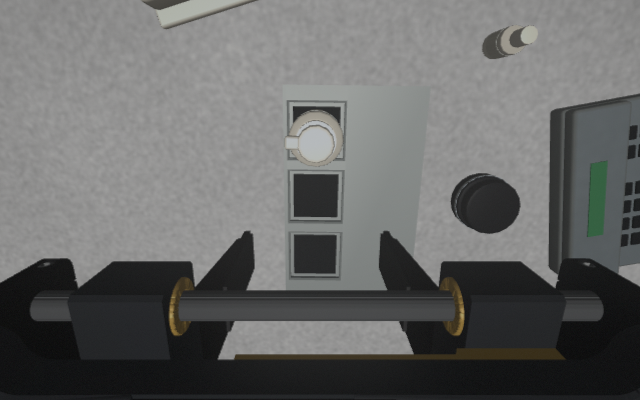

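The pump stands upright in its well (316,140). Next, the squeeze bottle.

Call:
jog_arm:
  commands:
    - [[-0.47, -0.04, 0.008, 0, -0.01], [-0.47, -0.09, 0.018, 0, -0.02], [-0.47, -0.14, 0.028, 0, -0.03], [-0.47, -0.19, 0.038, 0, -0.045], [-0.47, -0.24, 0.048, 0, -0.045], [-0.47, -0.29, 0.058, 0, -0.045], [-0.47, -0.33, 0.068, 0, -0.045], [-0.47, -0.348, 0.0706, 0, -0.045], [-0.47, -0.348, 0.0706, 0, -0.045], [-0.47, -0.348, 0.0706, 0, -0.045]]

```text
t: 36.0
tcp_pos: [0.5712, -0.2896, 0.1969]
tool_rot: [-2.279, -2.157, 0.005]
wrist_force: [-0.8, 0.2, -0.1]
width: 0.0702
```

```bash
python3 -c "
from h import *
f=grab('wrist','w19');go(.5712,-.2912,.0585,-.055)"
```

```text
t 36.05 shift [-0.002   0.0006  0.1388] turn 0.0008 cur [ 0.5713 -0.2892  0.1973] yaw -0.0542 w 0.0693
```

View pics/w19.png

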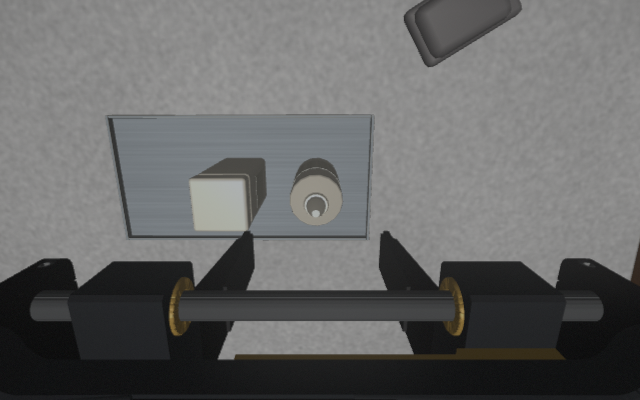

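The squeeze bottle (316,200) is on the gripper axis and upright. I'll descend and grip.

Call:
jog_arm:
  commands:
    - [[-0.47, -0.002, 0, 0.04, 0], [-0.47, -0.002, 0, 0.08, 0], [-0.47, -0.002, 0, 0.115, 0], [-0.47, -0.002, 0, 0.13, 0], [-0.47, -0.002, 0, 0.1385, 0], [-0.47, -0.002, 0, 0.1385, 0], [-0.47, -0.002, 0, 0.1385, 0], [1, -0.002, 0, 0.1385, 0], [1, -0.002, 0, 0.1385, 0], [1, -0.002, 0, 0.1385, 0], [1, -0.002, 0, 0.1385, 0], [1, -0.002, 0, 0.1385, 0], [1, -0.002, 0, 0.1385, 0], [1, -0.002, 0, 0.1385, 0], [1, -0.002, 0, 0.1385, 0]]

```text
t: 37.55
tcp_pos: [0.5708, -0.2913, 0.0592]
tool_rot: [-2.279, -2.159, 0.004]
wrist_force: [-1.5, -0.4, 5.6]
width: 0.0457
```

```bash
python3 -c "
from h import *
go(.5332,.0385,.0615,-.1)"
```

```text
t 37.55 shift [ 0.3273 -0.0554 -0.0023] turn 0.0458 cur [ 0.5708 -0.2913  0.0592] yaw -0.0542 w 0.0457
```

Call:
jog_arm:
  commands:
    - [[1, 0, 0, -0.02, 0], [1, 0, 0, -0.05, 0], [1, 0.01, 0, -0.075, 0], [1, 0.035, -0.004, -0.085, 0], [1, 0.07, -0.01, -0.085, 0.01], [1, 0.11, -0.018, -0.085, 0.02], [1, 0.15, -0.026, -0.085, 0.03], [1, 0.19, -0.034, -0.085, 0.046], [1, 0.23, -0.041, -0.085, 0.046], [1, 0.27, -0.048, -0.085, 0.046], [1, 0.3, -0.053, -0.08, 0.046], [1, 0.32, -0.0555, -0.065, 0.046], [1, 0.328, -0.0555, -0.045, 0.046], [1, 0.328, -0.0555, -0.03, 0.046], [1, 0.328, -0.0555, -0.027, 0.046], [1, 0.328, -0.0555, -0.027, 0.046]]

```text
t: 39.15
tcp_pos: [0.533, 0.0391, 0.0858]
tool_rot: [-2.328, -2.105, 0.006]
wrist_force: [-0.3, -0.6, -2.4]
width: 0.0457
```

```bash
python3 -c "
from h import *
f=grab('wrist','w20');go(.5332,.039,.0622,-.1)"
```

```text
t 39.2 shift [-0.     -0.      0.0242] turn -0.0005 cur [0.5333 0.039  0.0864] yaw -0.1005 w 0.0458
```

View pics/w20.png

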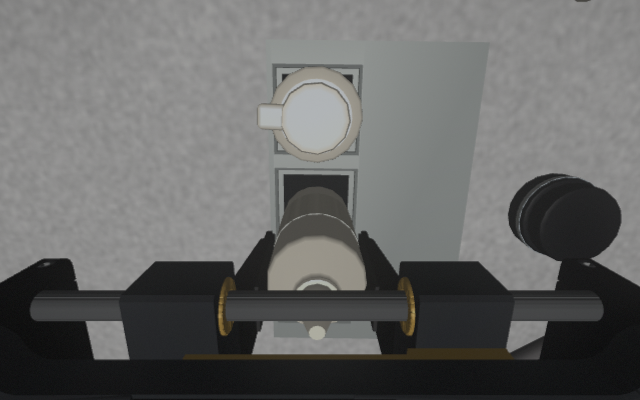

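The squeeze bottle is centred over the middle well (floor 283 to 350). I'll lower it, release and back off.

Call:
jog_arm:
  commands:
    - [[1, 0, 0, 0.01, 0], [1, 0, 0, 0.018, 0], [1, 0, 0, 0.023, 0], [1, 0, 0, 0.0242, 0], [1, 0, 0, 0.0242, 0], [-0.47, 0, 0, 0.0242, 0], [-0.47, 0, 0, 0.0242, 0], [-0.47, 0, 0, 0.0242, 0], [-0.47, 0, 0, 0.0242, 0], [-0.47, 0, 0, 0, 0], [-0.47, 0, 0, -0.05, 0], [-0.47, 0, 0, -0.1, 0], [-0.47, -0.02, 0, -0.12, 0], [-0.47, -0.06, 0, -0.12, 0], [-0.47, -0.06, 0, -0.12, 0], [-0.47, -0.06, 0, -0.12, 0]]

```text
t: 40.8
tcp_pos: [0.5276, -0.0211, 0.2065]
tool_rot: [-2.33, -2.104, 0.004]
wrist_force: [0.8, 0.3, 0.0]
width: 0.0697
```

```bash
python3 -c "
from h import *
f=grab('wrist','w21');go(.4914,-.2861,.20,-.055)"
```

```text
t 40.85 shift [-0.2679 -0.0092  0.0064] turn -0.0462 cur [ 0.5276 -0.0205  0.2063] yaw -0.1012 w 0.0696
```

View pics/w21.png

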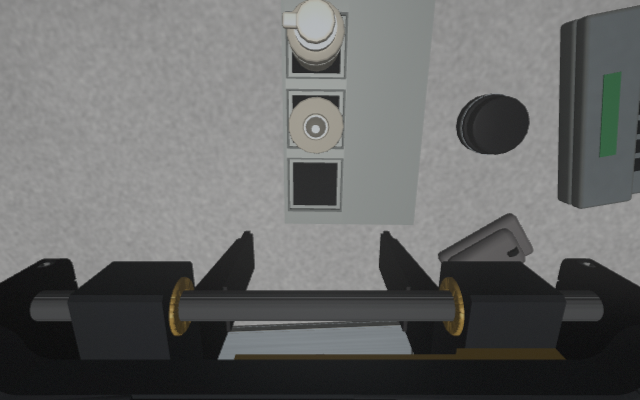

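Pump (316,25) and squeeze bottle (316,125) are both standing in their wells. Next, the canister.

Call:
jog_arm:
  commands:
    - [[-0.47, -0.04, -0.001, 0, -0.01], [-0.47, -0.09, -0.003, 0, -0.02], [-0.47, -0.14, -0.005, 0, -0.03], [-0.47, -0.19, -0.007, 0, -0.046], [-0.47, -0.23, -0.008, 0, -0.046], [-0.47, -0.255, -0.009, 0, -0.046], [-0.47, -0.268, -0.009, 0.02, -0.046], [-0.47, -0.268, -0.009, 0.05, -0.046], [-0.47, -0.268, -0.009, 0.05, -0.046]]

```text
t: 41.75
tcp_pos: [0.4904, -0.2848, 0.1531]
tool_rot: [-2.275, -2.153, 0.006]
wrist_force: [-0.9, -0.8, 0.8]
width: 0.0698
```

```bash
python3 -c "
from h import *
f=grab('wrist','w22');go(.4914,-.2861,.0600,-.053)"
```

```text
t 41.8 shift [-0.0011  0.0009  0.0951] turn -0.0015 cur [ 0.4912 -0.2851  0.1551] yaw -0.0545 w 0.0696
```

View pics/w22.png

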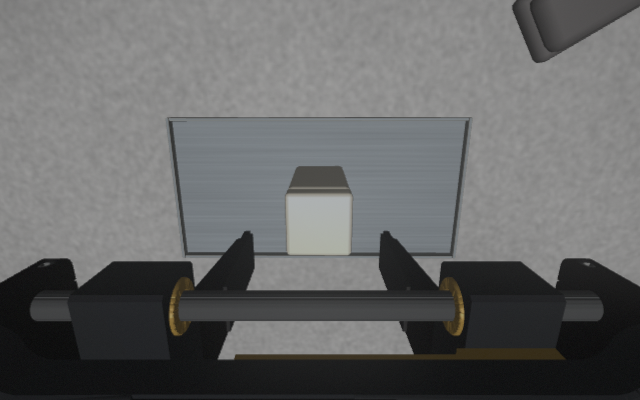

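The canister is upright, square and centred at (319,222). I'll grip it.

Call:
jog_arm:
  commands:
    - [[-0.47, -0.001, 0.0005, 0.03, 0], [-0.47, -0.001, 0.0005, 0.06, 0], [-0.47, -0.001, 0.0005, 0.085, 0], [-0.47, -0.001, 0.0005, 0.095, 0], [-0.47, -0.001, 0.0005, 0.095, 0], [-0.47, -0.001, 0.0005, 0.095, 0], [1, -0.001, 0.0005, 0.095, 0], [1, -0.001, 0.0005, 0.095, 0], [1, -0.001, 0.0005, 0.095, 0], [1, -0.001, 0.0005, 0.095, 0], [1, -0.001, 0.0005, 0.095, 0], [1, -0.001, 0.0005, 0.095, 0], [1, -0.001, 0.0005, 0.095, 0], [1, -0.001, 0.0005, 0.095, 0]]

```text
t: 43.2
tcp_pos: [0.4912, -0.2861, 0.0606]
tool_rot: [-2.277, -2.156, 0.005]
wrist_force: [-0.5, 0.4, 5.0]
width: 0.046
```

```bash
python3 -c "
from h import *
go(.526,-.0307,.0625,-.09)"
```

```text
t 43.2 shift [ 0.2569  0.0208 -0.0017] turn 0.0354 cur [ 0.4912 -0.2861  0.0606] yaw -0.0546 w 0.046
```

Call:
jog_arm:
  commands:
    - [[1, 0, 0, -0.02, 0], [1, 0, 0, -0.05, 0], [1, 0.01, 0.001, -0.075, 0], [1, 0.035, 0.003, -0.085, 0], [1, 0.07, 0.006, -0.085, 0.01], [1, 0.11, 0.009, -0.085, 0.02], [1, 0.15, 0.012, -0.085, 0.03], [1, 0.19, 0.015, -0.085, 0.04], [1, 0.225, 0.018, -0.08, 0.04], [1, 0.245, 0.02, -0.065, 0.04], [1, 0.257, 0.0205, -0.045, 0.04], [1, 0.257, 0.0205, -0.03, 0.04], [1, 0.257, 0.0205, -0.027, 0.04], [1, 0.257, 0.0205, -0.027, 0.04]]

```text
t: 44.6
tcp_pos: [0.5257, -0.0308, 0.0875]
tool_rot: [-2.319, -2.109, 0.006]
wrist_force: [0.2, -0.4, -1.3]
width: 0.0458
```

```bash
python3 -c "
from h import *
f=grab('wrist','w23');go(.5257,-.0307,.0635,-.095)"
```

```text
t 44.65 shift [ 0.0002 -0.0002  0.0246] turn 0.0 cur [ 0.526  -0.0309  0.0881] yaw -0.095 w 0.046
```

View pics/w23.png

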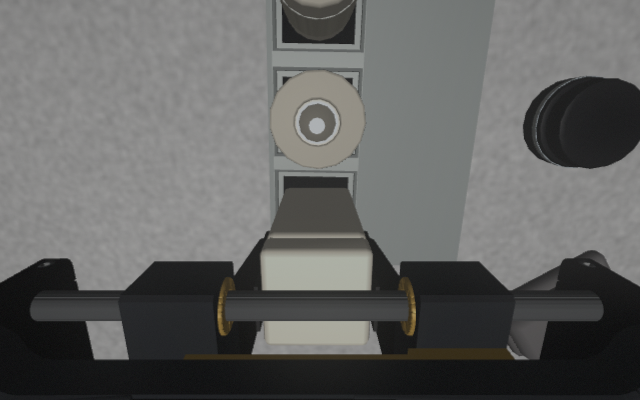

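The canister is centred over the right-hand well (floor 283 to 351). I'll lower it, release and retreat upwards.

Call:
jog_arm:
  commands:
    - [[1, 0, 0, 0.01, 0], [1, 0, 0, 0.018, 0], [1, 0, 0, 0.0235, 0], [1, 0, 0, 0.0246, 0], [1, 0, 0, 0.0246, 0], [-0.47, 0, 0, 0.0246, 0], [-0.47, 0, 0, 0.0246, 0], [-0.47, 0, 0, 0.0246, 0], [-0.47, 0, 0, 0.0246, 0], [-0.47, 0, 0, 0, 0], [-0.47, 0, 0, -0.05, 0], [-0.47, 0, 0, -0.1, 0], [-0.47, 0, 0, -0.15, 0], [-0.47, -0.03, 0, -0.2, 0], [-0.47, -0.05, 0, -0.24, 0], [-0.47, -0.05, 0, -0.24, 0], [-0.47, -0.05, 0, -0.24, 0], [-0.47, -0.05, 0, -0.24, 0]]

```text
t: 46.45
tcp_pos: [0.5223, -0.0807, 0.3266]
tool_rot: [-2.319, -2.109, 0.007]
wrist_force: [0.0, 0.6, -0.6]
width: 0.0696
```

```bash
python3 -c "
from h import *
f=grab('wrist','w24');crop(f,230,0,450,250,2.3,'w24z');f=grab('scene');crop(f,200,120,500,300,2.6,'s24');print(state()['tcp_pos'])"
```

```text
[ 0.52240544 -0.08052517  0.32647563]
```

View pics/w24z.png

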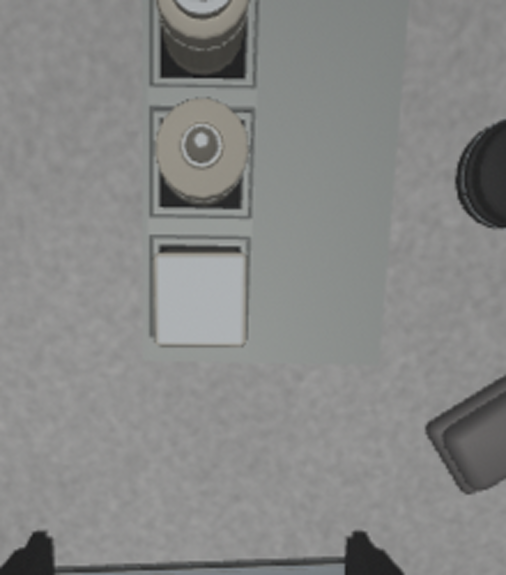

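View pics/s24.png

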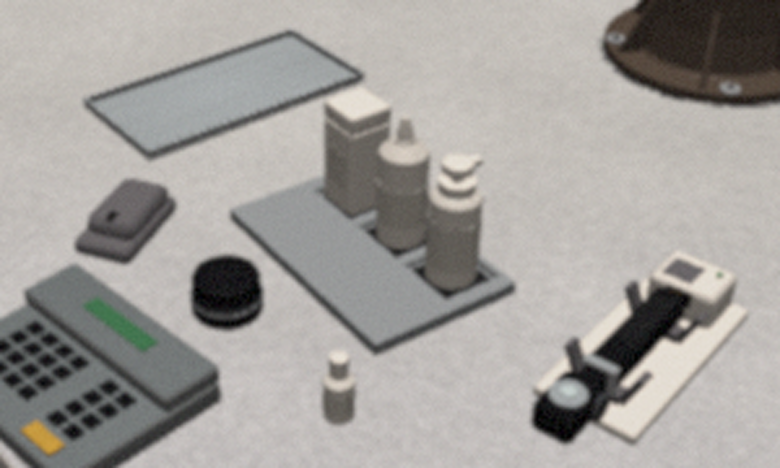

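All three containers stand in their wells and the scope is still in the cradle. One numeric check against the starting positions, then I hand in.

```bash
python3 -c "
from h import *
f=grab('wrist');k=2.3
A=lambda x,y,z: plane(f,230+x/k,y/k,z)
print('can',A(201,298,.113),'sq',A(202,150,.098));print(state()['width'],abs(state()['dq']).max())
ctrl.close_job()"
```

```text
can [ 0.52670227 -0.03080308  0.113     ] sq [0.53355713 0.03825837 0.098     ]
0.06965440525440095 0.009143015801786586
the job is handed in; nothing more can be done
```

The job is done and handed in at about 46.5 s of the 133 s allowed; no verdict was reported. I moved all three containers to the steel tray. I then laid the ophthalmoscope in its cradle and stood each container back in the well it came from.

**Last checks:**
- **Canister and squeeze bottle:** both measured within about 2 mm of where they started.
- **Pump bottle:** it looks upright in its well. I set it down about 1 mm from where I picked it up, but did not measure its position afterwards.
- **Ophthalmoscope:** just after placing, its origin was at cradle x of about +21 to +23 mm and about 1 mm off sideways. It lay flat in both saddles, with the tail roughly 10 mm from the charging block. The last scene picture showed it unchanged.
- **Mouse, dropper bottle and lens case:** they look unmoved in the pictures; I did not measure them.
- **Gripper:** it was at rest and clear of everything.

**What went wrong:** my first attempt on the squeeze bottle lifted before the fingers had closed. The bottle stayed upright in its well, and the second attempt held.

**Readings that disagreed:** two readings of the ophthalmoscope's tail position differed by about 4 mm. I checked its position again before lowering it into the cradle. One camera reading of the pump bottle in the tray was about 8 mm off its known position, so I ignored it, and the grip there was good.

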